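# Pry the sprung retaining ring off the press post

## Robot

A 6-joint arm with a two-finger parallel gripper is mounted at the origin on the work surface. World frame = base frame: x ahead of the robot, y to its left, z up, the work surface at z = 0. Lengths are in m, angles in rad, forces in N, time in s.
With the tool pointing down it reaches from about 0.275 to 0.975 m from the base axis. Payload 8.4 kg.
Tool frame: the origin (TCP) lies at the very end of the fingers, on their centre line; the grasp point (between the pads) lies 19 mm behind it; y points along the fingers, z is the direction in which the jaws open and shut, and the axes are right-handed (so a half turn about y gives the same grasp; the last joint's range is limited). The gripper opens to 92 mm and grips with 3 to 60 N. Pads are 20 mm wide; open, the fingers measure 128 mm over their backs; the gripper's body (75 mm by 189 mm) begins 69 mm behind the grasp point.
Start: joints at [-1.323, 0.353, 1.633, -0, 1.155, -0.002], TCP at [0.155, -0.606, 0.215] pointing down, gripper open.
Joint ranges: [-2.63, 2.63], [-0.92, 2.1], [0.06, 2.66], [-1.3, 4.44], [0, 2.69], [-3.02, 3.02]. Speed limits (rad/s): [2.22, 2.22, 2.79, 3.14, 3.14, 3.14].

## Interface

Orientations are given as a rotation vector (axis times angle).
In Python, from bench import robot, cams gives the robot as it stands.
- The arm moves only by the tool step_arm, never from a script. Its argument "moves" is a list of rows, each a list of 3 entries, a list of its own where there are three numbers: the opening, from 0 (shut) to 1 (fully open), then the shift along the tool's x, y, z in cm, then the turn, a rotation vector about the tool's x, y, z in rad. A call has 1 to 10 rows; each row shifts and turns the pose as measured when the row begins, along the tool's axes as they then stand; what a row does not reach is not made up. A row lasts 1/10 s, in which the tool goes at most 50 mm and 8.59 degrees, less where a joint would pass 70% of its speed; a pose out of reach is approached as far as the arm can. A call with a gripper value outside its range is refused whole. The fingers move at their own pace and stop on an object; "squeeze" is the grip in N (left out, the last holds). Time passes only in rows, so rows that do not move let the fingers close. It gives the time, the measured TCP pose, the force and the opening at its end, in the units of the state.
- robot.observe(): the state, without advancing time (a new reading comes with each control period).
- cams.read_camera(name): name is "scene" or "top"; returns a dict with "color" (400x640x3 uint8, red, green, blue), "z_map" (400x640 float32, m along the optical axis (not along the pixel's ray), 0 where there is no reading), "vertical_fov" (degrees; the focal length in pixels is half the picture's height over the tangent of half this angle, whatever the lens; pixels are square), "cx", "cy" (the principal point, pixels), "world_from_camera" (4x4, takes a point from camera to world coordinates). Camera axes: x right, y down, z forward; pixel columns grow to the right and rows downward; lengths in m; the calibration is good to about 2 mm. A picture is of the moment at which its call begins.
- robot.job_done(): hands the job in, once; it reports no verdict.
The state is a dict: "time_s": time; "joint_positions": joint angles; "joint_velocities": joint speeds; "effort": joint torques, N m; "eef_pos": TCP position; "tcp_rot": TCP orientation; "contact_force": force on the tool from outside, world axes, zero at the start; "ft_torque": the same for the moment, N m; "opening": opening from 0.0 (shut) to 1.0 (fully open).
Only numpy, scipy, OpenCV 4.12 (cv2) and the standard library are available. Lean on these libraries where they do the work, as an engineer would, in place of code of your own. Each camera call takes 0.05 s, during which the arm holds its last target. There are 200 camera calls.

## Task

The anvil of the watch press is due to be changed: take the hooked pick from its rest, find the tab of the sprung retaining ring, let the tip down into its eye and draw the ring straight out of the groove of the post. Work gently: do not press hard on the anvil or strain the ring, do not drag the ring round the post, and keep the fingers off it. Leave the ring lying flat on the anvil disc, wholly clear of the post, and lay the pick back in its rest the way it lay before; leave everything else on the bench alone.

Things in the scene. Friction and masses are not known exactly. Their poses are not given: they have to be found in the camera images.
- pick_center (a point): Middle of the hooked pick's handle: grasp here, from above, across y. The pick (60 g) is a plain metal bar handle 80 long (x), 12 wide, 16 high, with a 4 mm steel shank straight on from its +x end, bent down at its end as a hook. x runs along the handle to the hook, z up (hook to -z). It lies level in its rest, handle centre 44 above the bench; the middle 50 of its length is free between the uprights.
- pick_tip (a point): Lowest point of the hook: 60 ahead (x) of and 24 below (z) the handle's centre, an upright 4 mm round bar with rounded end. It must enter the eye (clip_eye): a through window in the ring's tab, 7 long outward, 6.5 wide, centre 20.6 from the post's axis on the tab's middle line, rims 3 wide at sides and outer end. A hard pull tips the pick in the grip and lifts the tip: keep it lightly down on the disc.
- rest_seat (a point): Where the handle's centre lies when the pick is in its fixed wooden rest, 44 above the bench; x points as the hook points. The rest: base 100 x 50 x 8, two notched uprights 8 thick (26 wide over all), centred 33 before and behind the seat along x; notches 18 wide (y), open at the top, floors 36 and cheeks 47 above the bench.
- post (a point): Axis of the post at the top face of the polished anvil disc (140 across), 38 above the bench; x points to a stub column 38 across, 100 from the post, top 100 above the bench. The ring's tab points away from the column, within 0.5 rad either way of -x. The post's head over the ring is 21 across, its top 20 above the disc. The ring's back (23 wide) stays within 21 of the axis.
- press: The fixed dark blue round press foot, 160 across, 28 high, origin under the post on the bench, with disc and column. The ring's pose is not given: see it or feel for its tab. A side push of 2 to 3 N on the tab starts to turn the ring. It comes out only straight along its tab, away from the post, snapping free at 7 to 12 N if not tilted, then slides lightly. Drawn 20 it clears the post; 30 is good.
- pick: The pick as a whole; its origin is the handle's centre, as pick_center.
- jaw_l (a joint): Opening of one of the two jaws (rad, 0 gripping the post, more when spread) of the sprung retaining ring (clip): dark steel, 34 g, 4 thick, 35 long, 32 wide, flat on the disc in the post's groove, centred on the post. From the ring's back a tab 12.5 wide sticks out to 27 from the post's axis; its outer edge is square. The jaws open on the side away from the tab.

How it is judged:
On the way, in this order (a step that is already met when the one before it is completed fails the run):
1. the pick has been lifted out of its rest (distance between pick_center and rest_seat above 0.05 m), for 0.1 s.
2. the pick's tip is down in the ring's eye and pulls on the ring, which is still on the post (horizontal distance between pick_tip and clip_eye below 0.006 m and z of pick_tip in the frame of clip_eye below 0.001 m and contact force between pick and clip above 1 N and horizontal distance between clip_eye and post below 0.026 m), for 0.04 s.
3. the ring is out of the groove, clear of the post, with the pick's tip still in its eye (horizontal distance between clip_eye and post above 0.0385 m and horizontal distance between pick_tip and clip_eye below 0.01 m), for 0.02 s.
At the end, for the whole second after the job is handed in: The ring lies flat (within 0.15 rad) and at rest on the anvil disc, its eye more than 38.5 mm and its centre 18 to 60 mm from the post's axis; the pick lies at rest in its rest, handle centre within 15 mm of the seat, level and lengthwise within 0.15 rad, hook the same way as before (horizontal distance between clip_eye and post above 0.0385 m and horizontal distance between clip and post between 0.018 and 0.06 m and z of clip_eye in the frame of post between -0.001 and 0.005 m and angle between each of clip_eye, pick_center's own z axis and vertical below 0.15 rad and linear speed of each of clip, pick below 0.01 m/s and distance between pick_center and rest_seat below 0.015 m and angle between the x axis of pick_center and the x axis of rest_seat, either way round below 0.15 rad and x of pick_tip in the frame of rest_seat above 0.04 m); the robot touches nothing.
It fails at once if the pick presses on the anvil or post with more than 20 N (contact force between pick and press above 20 N or contact force between pick and spindle above 20 N).
It fails at once if the pick loads the ring with more than 25 N (contact force between pick and clip above 25 N).
It fails at once if the fingers touch the ring (contact force between the fingers and clip above 0.5 N).
It fails at once if the ring springs up, falls off the anvil disc, or its eye is dragged more than 10 mm round the post while still on it (z of clip_eye in the frame of post above 0.04 m or z of clip_eye in the frame of post below -0.008 m or (distance of clip_eye from where it was at the start of the episode above 0.01 m and horizontal distance between clip_eye and post below 0.024 m)).
It fails at once if a bystander is pushed (distance of any of watch_gold, watch_steel, marker, pliers, tweezers, loupe, screwdriver, hammer from where it was at the start of the episode above 0.02 m).
It also fails if it takes over 72 s, if anything falls off the work surface, if the arm or the gripper's body presses on something with over 40 N, if the wrist force passes 120 N, or if a joint passes its speed limit or range.

## Working session

There is one attempt and no reset: what is moved stays moved. The work goes in short steps, Python scripts to look and compute and a tool call to move; the robot and the scene stay as the last step left them, time stands still between calls to the robot, and variables do not carry over. Pictures are saved under pics/ and viewed, about 8 in all and at most 12, crops included, and the job is handed in when it is done.

Besides the shell and the picture viewer there is one more tool, called after ">>>" in YAML: its name, and indented under it one key for each argument. step_arm: Moves the arm, as the interface text tells. Its arguments: {"type":"object","properties":{"moves":{"type":"array","items":{"type":"array"}},"squeeze":{"type":"number"}},"required":["moves"]}

```bash
mkdir -p pics; cat > h.py <<'E'
import numpy as np, cv2
from bench import robot, cams
from scipy.spatial.transform import Rotation as R
def shot(n):
    d=cams.read_camera(n); d['f']=d['color'].shape[0]/2/np.tan(np.radians(d['vertical_fov'])/2); return d
def ray(d,u,v):
    T=d['world_from_camera']; r=T[:3,:3]@np.array([(u-d['cx'])/d['f'],(v-d['cy'])/d['f'],1]); return T[:3,3],r
def plane(d,u,v,z):
    o,r=ray(d,u,v); return o+r*(z-o[2])/r[2]
def pts(d):
    v,u=np.mgrid[:400,:640]; z=d['z_map']; p=np.stack([(u-d['cx'])/d['f']*z,(v-d['cy'])/d['f']*z,z],-1)
    T=d['world_from_camera']; return p@T[:3,:3].T+T[:3,3]
def proj(d,p):
    T=np.linalg.inv(d['world_from_camera']); q=T[:3,:3]@np.array(p)+T[:3,3]; return q[0]/q[2]*d['f']+d['cx'],q[1]/q[2]*d['f']+d['cy']
E
python3 - <<'E'
from h import *
s=robot.observe(); print(s)
for n in('scene','top'):
    d=shot(n); np.savez('%s0.npz'%n,**d); cv2.imwrite('pics/%s0.png'%n,d['color'][...,::-1]); print(n,d['f'],d['cx'],d['cy'],d['world_from_camera'].round(3))
E
```

```text
{'time_s': 0.0, 'joint_positions': array([-1.32339971e+00,  3.53631135e-01,  1.63413170e+00, -2.50277850e-05,
        1.15518158e+00, -2.38437002e-03]), 'joint_velocities': array([ 3.03675492e-05, -2.37711878e-04, -1.78669849e-03, -9.28843854e-04,
       -1.47513332e-04, -1.18493709e-03]), 'effort': array([ 2.29741636e-03, -5.93831992e+01, -3.34218872e+01,  6.97833113e-02,
        2.31919298e-02, -1.42180693e-04]), 'eef_pos': array([ 0.15437636, -0.60512872,  0.21387536]), 'tcp_rot': array([-0.26241649,  2.08998514, -2.08716694]), 'contact_force': array([ 0.55243886, -1.25404195, -0.28019046]), 'ft_torque': array([ 0.00853235, -0.00497719,  0.01216237]), 'opening': 0.998549856835184}
scene 434.3192541219778 318.5310179162545 201.2461194210988 [[-0.157  0.602 -0.782  1.173]
 [ 0.987  0.08  -0.137  0.106]
 [-0.02  -0.794 -0.607  0.471]
 [ 0.     0.     0.     1.   ]]
top 455.98922510688595 322.7080909782001 200.10147447188518 [[-0.02  -0.984  0.179  0.471]
 [-1.     0.022  0.006  0.014]
 [-0.01  -0.179 -0.984  0.753]
 [ 0.     0.     0.     1.   ]]
```

View pics/top0.png

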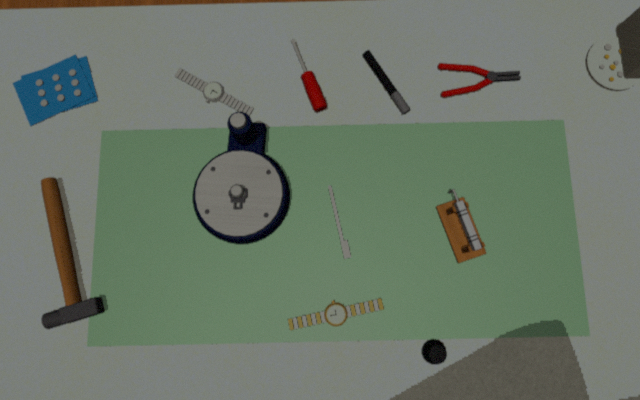

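View pics/scene0.png

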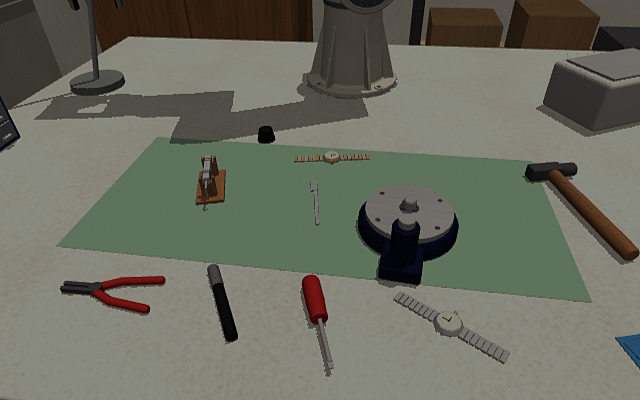

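The top view shows the disc around (241,195), with the column at (238,122) and the tab pointing down near (238,205). The rest is around (462,230), with the hook up at (452,192). I'll enlarge both spots next and measure from the depth.

```bash
python3 - <<'E'
from h import *
d=dict(np.load('top0.npz')); c=d['color'][...,::-1]
a=cv2.resize(c[165:225,205:275],None,fx=8,fy=8,interpolation=cv2.INTER_CUBIC)[:480]
b=cv2.resize(c[180:270,425:495],None,fx=5.33,fy=5.33,interpolation=cv2.INTER_CUBIC)[:480]
b=b[:480]; a=a[:b.shape[0]]
im=np.hstack([a,b])[:,:]; im=cv2.convertScaleAbs(im,alpha=1.6); im=im[:, :]; print(im.shape, a.shape)
im=cv2.resize(im,(800,int(im.shape[0]*800/im.shape[1]))); cv2.imwrite('pics/crop1.png',im)
P=pts(d)
# disc top plane
m=(abs(P[...,2]-.038)<.006); m[:150]=0; m[250:]=0; m[:,:185]=0; m[:,300:]=0
q=P[m]; print('disc',len(q),q.mean(0),np.median(q[:,2]))
# rest zone heights
z=P[180:275:4,430:492:3,2]*1000; np.set_printoptions(linewidth=200); print(z.round(0).astype(int))
print(P[176:216:2,225:253:2,2].__mul__(1000).round(0).astype(int))
E
```

```text
(480, 933, 3) (480, 560, 3)
disc 5660 [0.61532996 0.153282   0.03726637] 0.0372044303509389
[[  1  -2  -1   0  -1  -1   0   1  -3  -3   0   0  -2   1   1   1   0   1   0  -1   1]
 [  0  -3   1   2  -1  -3  -2   0  -1  -1 753  -2  -1  -1  -2   0   1   1  -1   1  -1]
 [  0   2   0   1  -2   2  -2  -2   0  -2  -3   0   1   1   2   0   0   0  -1   0   0]
 [ -1   1  -2  -1   3  -1  21  33  44  -1  -1   0  -2  -2  -1   1  -4  -1  -2  -3   1]
 [  0  -2   0  -3  -1   1   3   0  46  -1  -2   0  -2  -1   0  -2   0   0   0  -2  -1]
 [  0   0   1   1  -2  -1   2  -1   6  45   6   7  -3  -1   1  -2   0   0   1   0  -1]
 [ -3   2  -3  -1   6   8   5  10  44  50  53  52  46   0   0  -1  -1   1  -1  -1   0]
 [  0   1   6   7   8   8   6  43  46  49  54  51   7  -3   0  -1   0  -2   2   2   2]
 [  0  -1  -2   4   7   8  21  35  33  43  51  49  50   7  -2  -2   2   2   0   1   1]
 [ -1   0   0   5   7   7   8   8   6   5  50  51  52   5  -2   0   0   0   1   1   0]
 [  1   0   1  -1   5   8   6   7   6   7  41  50  51  49   8   1   0   2  -1  -2   0]
 [  1   1  -2  -1   7   6   6   9   7   6   5  47  
[... 1281 characters left out ...]
37 38 36 36 37 38 37 37]
 [37 38 37 37 57 58 57 58 39 36 37 37 38 37]
 [39 39 38 57 57 57 56 59 56 36 37 40 36 38]
 [37 37 41 55 59 58 56 58 58 47 42 38 37 37]
 [38 39 42 57 55 55 57 56 58 50 41 40 38 39]
 [36 40 42 55 56 58 56 59 53 46 40 40 38 36]
 [40 37 41 40 51 54 52 54 46 38 43 37 37 38]
 [37 35 36 41 41 43 46 43 41 40 44 36 36 39]
 [35 38 39 42 42 42 40 42 40 42 37 37 36 36]
 [38 36 35 42 43 42 41 42 42 42 37 36 35 38]
 [38 37 38 38 41 40 36 43 39 39 37 36 38 38]
 [36 37 36 38 40 39 37 42 39 37 37 38 37 36]
 [37 37 38 34 39 42 41 42 40 38 38 35 39 37]
 [36 36 38 37 37 39 38 37 37 36 35 38 36 36]
 [39 38 39 38 37 37 38 37 37 35 36 36 39 36]
 [36 39 36 39 39 37 37 36 39 37 36 38 40 36]]
```

View pics/crop1.png

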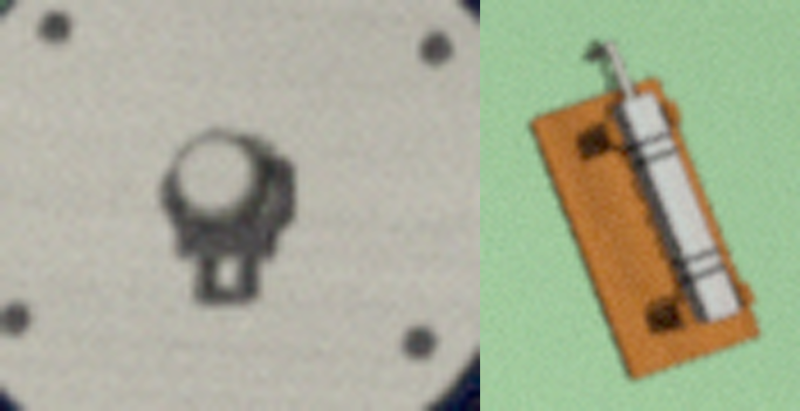

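The crop shows the eye as a bright window near (238.1,205.1), with the tab almost exactly along image-down. The pick lies in its rest with the hook toward the top left. Next I'll turn these into positions.

```bash
python3 - <<'E'
from h import *
np.set_printoptions(precision=4,suppress=True)
d=dict(np.load('top0.npz')); P=pts(d); c=d['color'].astype(float); g=c.mean(-1)
# handle: bright greyish pixels in rest region, above 46mm
sat=c.max(-1)-c.min(-1)
m=np.zeros((400,640),bool); m[190:260,440:492]=1
m&=(P[...,2]>.044)&(P[...,2]<.06)&(sat<25)
n,l,st,ce=cv2.connectedComponentsWithStats(m.astype(np.uint8)); k=1+st[1:,4].argmax()
v,u=np.where(l==k); q=np.array([plane(d,a,b,.052)[:2] for a,b in zip(u,v)])
(cx,cy),(w,h),an=cv2.minAreaRect((q*1000).astype(np.float32)); print('handle rect',cx,cy,w,h,an,'med z',np.median(P[l==k][:,2]))
mu=q.mean(0); e=np.linalg.eigh(np.cov((q-mu).T))[1][:,1]; print('pca',mu,np.degrees(np.arctan2(e[1],e[0])))
# base: orange
hsv=cv2.cvtColor(d['color'],cv2.COLOR_RGB2HSV); mb=(hsv[...,0]>8)&(hsv[...,0]<22)&(hsv[...,1]>140); mb[:180]=0; mb[275:]=0; mb[:,:425]=0; mb[:,500:]=0
v,u=np.where(mb&(P[...,2]<.015)); q=np.array([plane(d,a,b,.008)[:2] for a,b in zip(u,v)]); print('base',cv2.minAreaRect((q*1000).astype(np.float32)))
# disc edge
md=(abs(P[...,2]-.038)<.012)&(sat<30)&(g>80); md[:150]=0; md[250:]=0; md[:,:185]=0; md[:,300:]=0
cs=max(cv2.findContours(md.astype(np.uint8),cv2.RETR_EXTERNAL,cv2.CHAIN_APPROX_NONE)[0],key=cv2.contourArea)[:,0]
q=np.array([plane(d,a,b,.038)[:2] for a,b in cs])*1000; print('disc',cv2.fitEllipse(q.astype(np.float32)),cv2.minEnclosingCircle(q.astype(np.float32)))
# head top
mh=(P[...,2]>.052)&(P[...,2]<.064); mh[:180]=0;mh[202:]=0;mh[:,:225]=0;mh[:,250:]=0
mh&=g>110
v,u=np.where(mh); q=np.array([plane(d,a,b,.058)[:2] for a,b in zip(u,v)])*1000; print('head',q.mean(0),len(q),cv2.minAreaRect(q.astype(np.float32)))
# tab/eye
print(g[198:214,228:250].astype(int))
mt=(g<105); v,u=np.where(mt[205:214,228:250])
# column top
mc=(P[...,2]>.092)&(P[...,2]<.108); mc[150:]=0; mc[:,:210]=0; mc[:,270:]=0
v,u=np.where(mc); q=np.array([plane(d,a,b,.1)[:2] for a,b in zip(u,v)])*1000; print('col',q.mean(0),cv2.minAreaRect(q.astype(np.float32)))
E
```

```text
handle rect 564.0908813476562 -201.84751892089844 98.43440246582031 15.248620986938477 17.95404052734375 med z 0.05065395343922713
pca [ 0.5569 -0.2039] -161.8780572052469
base ((553.2569580078125, -206.0071563720703), (97.5045394897461, 48.52669143676758), 17.63714599609375)
disc ((616.87939453125, 153.21722412109375), (137.39039611816406, 137.48797607421875), 95.7925033569336) ((616.9703369140625, 153.2146453857422), 69.59304809570312)
head [616.6122 153.2979] 38 ((616.5800170898438, 153.57427978515625), (10.990459442138672, 9.543610572814941), 88.72073364257812)
[[116 111  82  55  50  49  39  39  42  43  45  45  48  44  47  52  46  56
   82 104 110 110]
 [117 114  90  58  50  44  47  46  49  49  48  43  48  50  47  53  39  74
  105 113 113 115]
 [114 112  90  61  45  48  51  48  46  48  54  47  47  47  47  46  45  83
  107 112 114 115]
 [113 110  90  66  55  55  52  54  52  51  49  50  48  48  47  50  52  88
  108 112 111 112]
 [113 111 101  80  76  74  55  49  55  66  74  67  57  44  54  67  73 103
  111 109 113 110]
 [114 115 112 107 101  83  56  38  59  90  98  85  56  43  64  
[... 388 characters left out ...]
 109 113 111]
 [113 113 112 110 107  82  63  52  52  53  54  61  59  66  85 104 112 111
  113 107 113 113]
 [112 111 112 113 108  99  87  79  78  82  83  85  85  95 106 108 109 109
  111 111 109 110]
 [111 107 109 114 111 111 107 109 108 108 109 110 110 108 112 111 112 109
  111 112 111 111]
 [112 112 112 113 111 112 110 114 109 107 110 111 112 115 110 113 112 113
  109 110 111 111]
 [111 113 113 114 112 112 112 111 113 110 114 113 118 114 113 111 110 111
  112 113 113 111]
 [111 112 113 113 113 113 114 112 113 111 111 112 113 110 112 111 112 113
  112 112 111 112]]
col [714.3983 143.6512] ((714.5914916992188, 143.58432006835938), (23.992128372192383, 22.648727416992188), 0.5800328254699707)
```

```bash
cat >> h.py <<'E'
np.set_printoptions(precision=4,suppress=True)
def goto(p,yaw,s=None):
    """shift (cm) and turn in tool axes from the current pose to TCP p, fingers down, jaws across pick of heading yaw"""
    s=s or robot.observe(); A=R.from_rotvec(s['tcp_rot']).as_matrix()
    out=[]
    for sg in(1,-1):
        z=sg*np.array([-np.sin(yaw),np.cos(yaw),0]); y=np.array([0,0,-1.]); B=np.stack([np.cross(y,z),y,z],1)
        out.append(R.from_matrix(A.T@B).as_rotvec())
    t=min(out,key=np.linalg.norm)
    print('t',s['time_s'],'tcp',s['eef_pos'],'F',s['contact_force'],'op',s['opening'],'j6',s['joint_positions'][[0,5]]); print('shift cm',A.T@(np.array(p)-s['eef_pos'])*100,'turn',t,'deg',np.degrees(np.linalg.norm(t)))
    print('tool axes (cols)\n',A)
E
python3 - <<'E'
from h import *
d=dict(np.load('top0.npz')); g=d['color'].astype(float).mean(-1)
w=np.clip(g[202:208,235:242]-60,0,None); w[:,0]=0; w[:,-1]=0
v,u=np.mgrid[202:208,235:242]; uc,vc=(w*u).sum()/w.sum(),(w*v).sum()/w.sum()
e=plane(d,uc,vc,.040); r=e[:2]-[.6169,.1532]; print('eye',uc,vc,e,'r',np.linalg.norm(r)*1000,'dir deg',np.degrees(np.arctan2(r[1],r[0])))
for a,b in((233.1,205),(242.2,205),(237.6,208.6)): print(plane(d,a,b,.041))
goto([.553,-.206,.1],np.radians(17.9))
E
```

```text
eye 237.77973258268824 204.36734693877554 [0.5969 0.1532 0.04  ] r 19.957640926053564 dir deg 179.98010647145466
[0.5959 0.1604 0.041 ]
[0.5956 0.146  0.041 ]
[0.59   0.1532 0.041 ]
t 0.1 tcp [ 0.1544 -0.6052  0.2139] F [-0.7152 -0.2956  0.0498] op 0.9982692755116961 j6 [-1.3234 -0.0024]
shift cm [-48.4924  11.4293 -28.81  ] turn [ 0.0012 -0.0626 -0.    ] deg 3.587196596083893
tool axes (cols)
 [[-0.969  -0.0003  0.2472]
 [-0.2472  0.0012 -0.969 ]
 [ 0.     -1.     -0.0012]]
```

>>> step_arm:
  moves:
    - [1,[-4.2,0.2,-2.5],[0,-0.06,0]]
    - [1,[-4.2,0.2,-2.5],[0,0,0]]
    - [1,[-4.2,0.2,-2.5],[0,0,0]]
    - [1,[-4.2,0.2,-2.5],[0,0,0]]
    - [1,[-4.2,0.2,-2.5],[0,0,0]]
    - [1,[-4.2,0.2,-2.5],[0,0,0]]
    - [1,[-4.2,0.2,-2.5],[0,0,0]]
    - [1,[-4.2,0.2,-2.5],[0,0,0]]
    - [1,[-4.2,0.2,-2.5],[0,0,0]]
    - [1,[-4.2,0.2,-2.5],[0,0,0]]
  squeeze: 60

```text
time_s: 1.1
eef_pos: [0.4834, -0.2348, 0.1909]
tcp_rot: [-0.316, 2.061, -2.058]
contact_force: [-0.2, -1.8, -0.0]
opening: 1.0
```

```bash
python3 -c "
from h import *
goto([.553,-.206,.1],np.radians(17.9))"
```

```text
t 1.1 tcp [ 0.4834 -0.2348  0.1909] F [-0.1686 -1.8168 -0.0465] op 1.0004689080194509 j6 [-0.4551  0.8131]
shift cm [-7.5209  9.0816 -0.659 ] turn [ 0.0018 -0.0099  0.0017] deg 0.584057257449602
tool axes (cols)
 [[-0.9546 -0.0022  0.2979]
 [-0.2979  0.0012 -0.9546]
 [ 0.0017 -1.     -0.0018]]
```

>>> step_arm:
  moves:
    - [0.6,[-3.8,4.0,-0.3],[0,-0.01,0]]
    - [0.6,[-3.7,4.0,-0.3],[0,0,0]]
    - [0.6,[0,1.0,0],[0,0,0]]
    - [0.6,[0,0,0],[0,0,0]]

```text
time_s: 1.5
eef_pos: [0.551, -0.203, 0.1066]
tcp_rot: [-0.331, 2.049, -2.047]
contact_force: [0.1, -0.4, 0.1]
opening: 0.672
```

```bash
python3 -c "
from h import *
goto([.553,-.206,.025],np.radians(17.9))"
```

```text
t 1.5 tcp [ 0.551  -0.203   0.1066] F [ 0.1419 -0.4099  0.0697] op 0.6716587984805351 j6 [-0.3561  0.8937]
shift cm [-0.0896  8.1641  0.3526] turn [ 0.0009  0.0078 -0.0003] deg 0.45087818326385753
tool axes (cols)
 [[-0.9492  0.      0.3148]
 [-0.3148  0.001  -0.9492]
 [-0.0003 -1.     -0.0009]]
```

>>> step_arm:
  moves:
    - [0.6,[-0.1,2.5,0.3],[0,0.008,0]]
    - [0.6,[0,2.5,0],[0,0,0]]
    - [0.6,[0,2,0],[0,0,0]]
    - [0.6,[0,1.2,0],[0,0,0]]
    - [0.6,[0,0,0],[0,0,0]]

```text
time_s: 2.0
eef_pos: [0.5512, -0.2095, 0.0271]
tcp_rot: [-0.316, 2.053, -2.055]
contact_force: [-1.0, -0.8, -0.1]
opening: 0.605
```

```bash
python3 -c "
from h import *
goto([.553,-.206,.025],np.radians(17.9))"
```

```text
t 2.0 tcp [ 0.5512 -0.2095  0.0271] F [-1.005  -0.7557 -0.1441] op 0.6052010522701332 j6 [-0.3659  0.8962]
shift cm [-0.2736  0.2134 -0.2841] turn [-0.0016 -0.0041 -0.0024] deg 0.2856038601010113
tool axes (cols)
 [[-0.9528  0.0028  0.3035]
 [-0.3035 -0.0008 -0.9528]
 [-0.0024 -1.      0.0016]]
```

>>> step_arm:
  moves:
    - [0.6,[-0.25,0.2,-0.25],[0,0,0]]
    - [0.6,[0,0,0],[0,0,0]]
    - [0.6,[0,0,0],[0,0,0]]

```text
time_s: 2.3
eef_pos: [0.554, -0.2076, 0.0281]
tcp_rot: [-0.312, 2.05, -2.057]
contact_force: [0.3, 0.3, -0.1]
opening: 0.602
```

```bash
python3 -c "
from h import *
goto([.553,-.206,.025],np.radians(17.9))"
```

```text
t 2.3 tcp [ 0.554  -0.2076  0.0281] F [ 0.2735  0.3227 -0.1391] op 0.6015355558162964 j6 [-0.3612  0.9024]
shift cm [ 0.0457  0.3131 -0.1819] turn [-0.0038 -0.0054 -0.0051] deg 0.479714918603781
tool axes (cols)
 [[-0.9532  0.0061  0.3022]
 [-0.3022 -0.0021 -0.9532]
 [-0.0051 -1.      0.0038]]
```

>>> step_arm:
  moves:
    - [0.6,[0,0.35,-0.15],[-0.004,-0.005,-0.005]]
    - [0.6,[0,0,0],[0,0,0]]

```text
time_s: 2.5
eef_pos: [0.5543, -0.2063, 0.0258]
tcp_rot: [-0.322, 2.051, -2.053]
contact_force: [0.0, -0.4, 0.6]
opening: 0.598
```

```bash
python3 -c "
from h import *
goto([.553,-.206,.025],np.radians(17.9))
for i in range(3):
  d=shot('top'); s=robot.observe(); print(s['eef_pos'],s['tcp_rot'],s['joint_velocities'])"
```

```text
t 2.5 tcp [ 0.5543 -0.2063  0.0258] F [ 0.0169 -0.3622  0.6257] op 0.5984041422782124 j6 [-0.3589  0.899 ]
shift cm [ 0.1191  0.079  -0.0705] turn [-0.0009  0.0003 -0.0014] deg 0.09665108822689956
tool axes (cols)
 [[-0.9515  0.0016  0.3076]
 [-0.3076 -0.0004 -0.9515]
 [-0.0014 -1.      0.0009]]
[ 0.5545 -0.2064  0.026 ] [-0.3213  2.051  -2.0529] [-0.0003  0.0011  0.     -0.0012 -0.0059  0.0003]
[ 0.5545 -0.2064  0.0259] [-0.3213  2.0512 -2.053 ] [-0.0008  0.0033  0.0027  0.0016 -0.0012  0.0001]
[ 0.5544 -0.2064  0.0258] [-0.3213  2.0514 -2.053 ] [-0.0015  0.0022  0.003   0.001   0.0008 -0.001 ]
```

>>> step_arm:
  moves:
    - [0,[0,0,0],[0,0,0]]
    - [0,[0,0,0],[0,0,0]]
    - [0,[0,0,0],[0,0,0]]
    - [0,[0,0,0],[0,0,0]]
    - [0,[0,0,0],[0,0,0]]
    - [0,[0,0,0],[0,0,0]]
    - [0,[0,0,0],[0,0,0]]
  squeeze: 60

```text
time_s: 3.35
eef_pos: [0.5543, -0.2064, 0.0257]
tcp_rot: [-0.322, 2.052, -2.053]
contact_force: [0.4, -0.1, 0.2]
opening: 0.125
```

```bash
python3 -c "
from h import *
goto([.553,-.206,.025],np.radians(17.9))
d=shot('scene');c=d['color'][...,::-1]
cv2.imwrite('pics/s1.png',cv2.resize(c[90:230,130:290],None,fx=4,fy=4,interpolation=cv2.INTER_CUBIC))"
```

```text
t 3.35 tcp [ 0.5543 -0.2064  0.0257] F [ 0.41   -0.0692  0.1612] op 0.12548731627651388 j6 [-0.3591  0.8992]
shift cm [ 0.1084  0.071  -0.0753] turn [-0.0009 -0.     -0.0014] deg 0.09424769651769044
tool axes (cols)
 [[-0.9516  0.0016  0.3073]
 [-0.3073 -0.0004 -0.9516]
 [-0.0014 -1.      0.0009]]
```

View pics/s1.png

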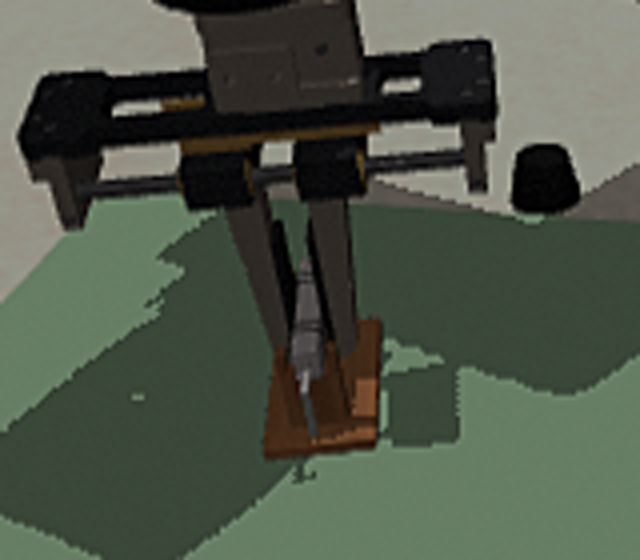

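>>> step_arm:
  moves:
    - [0,[0,-1,0],[0,0,0]]
    - [0,[0,-2,0],[0,0,0]]
    - [0,[0,-4,0],[0,0,0]]
    - [0,[0,-4,0],[0,0,0]]
    - [0,[0,-3,0],[0,0,0]]
    - [0,[0,0,0],[0,0,0]]

```text
time_s: 4.0
eef_pos: [0.553, -0.2059, 0.1727]
tcp_rot: [-0.324, 2.054, -2.053]
contact_force: [0.6, -0.2, 0.4]
opening: 0.126
```

```bash
python3 -c "
from h import *
goto([.5452,.1827,.09],np.radians(-30))"
```

```text
t 4.0 tcp [ 0.553  -0.2059  0.1727] F [ 0.6357 -0.1871  0.3993] op 0.12572985306517442 j6 [-0.3591  0.8992]
shift cm [-11.2034   8.29   -37.2163] turn [0.0004 0.836  0.0009] deg 47.90079067554793
tool axes (cols)
 [[-0.9516 -0.0008  0.3074]
 [-0.3074  0.0005 -0.9516]
 [ 0.0006 -1.     -0.0007]]
```

>>> step_arm:
  moves:
    - [0,[-0.6,0,-2.0],[0,0,0]]
    - [0,[-1.2,0,-4.0],[0,0,0]]
    - [0,[-1.2,0,-4.0],[0,0,0]]
    - [0,[-1.2,0,-4.0],[0,0,0]]
    - [0,[-1.2,0,-4.0],[0,0,0]]
    - [0,[-1.2,0,-4.0],[0,0,0]]
    - [0,[-1.2,0,-4.0],[0,0,0]]
    - [0,[-1.2,0,-4.0],[0,0,0]]
    - [0,[-1.2,0,-3.0],[0,0,0]]
    - [0,[0,0,0],[0,0,0]]

```text
time_s: 5.0
eef_pos: [0.5453, 0.1505, 0.1693]
tcp_rot: [-0.322, 2.056, -2.058]
contact_force: [-0.4, 0.4, -0.3]
opening: 0.126
```

>>> step_arm:
  moves:
    - [0,[0,0,0],[0,0.14,0]]
    - [0,[0,0,0],[0,0.14,0]]
    - [0,[0,0,0],[0,0.14,0]]
    - [0,[0,0,0],[0,0.14,0]]
    - [0,[0,0,0],[0,0.14,0]]
    - [0,[0,0,0],[0,0.1,0]]
    - [0,[0,0,0],[0,0,0]]

```text
time_s: 5.7
eef_pos: [0.5409, 0.146, 0.1646]
tcp_rot: [-0.504, -1.916, 1.933]
contact_force: [0.3, 0.4, -2.0]
opening: 0.125
```

```bash
python3 -c "
from h import *
goto([.5452,.1827,.09],np.radians(-30))"
```

```text
t 5.7 tcp [0.5409 0.146  0.1646] F [ 0.2558  0.41   -2.009 ] op 0.1246795713198875 j6 [0.2624 2.356 ]
shift cm [ 1.403   7.4351 -3.4786] turn [-0.0105  0.0022  0.0072] deg 0.7391837026966763
tool axes (cols)
 [[-0.8671 -0.0115 -0.4981]
 [ 0.4981 -0.0055 -0.8671]
 [ 0.0072 -0.9999  0.0105]]
```

>>> step_arm:
  moves:
    - [0,[0.7,1.0,-1.7],[-0.01,0,0.007]]
    - [0,[0.7,2.0,-1.7],[0,0,0]]
    - [0,[0,3.0,0],[0,0,0]]
    - [0,[0,2.5,0],[0,0,0]]
    - [0,[0,0,0],[0,0,0]]
    - [0,[0,0,0],[0,0,0]]

```text
time_s: 6.3
eef_pos: [0.5455, 0.1796, 0.0766]
tcp_rot: [-0.5, -1.937, 1.939]
contact_force: [0.1, 0.3, 0.3]
opening: 0.13
```

```bash
python3 -c "
from h import *
goto([.5452,.1827,.065],np.radians(-30))"
```

```text
t 6.3 tcp [0.5455 0.1796 0.0766] F [0.0653 0.2889 0.3459] op 0.12984514241852715 j6 [0.3162 2.3934]
shift cm [ 0.1724  1.1633 -0.2608] turn [-0.0014  0.0182 -0.0002] deg 1.0452306478838571
tool axes (cols)
 [[-0.875  -0.0005 -0.4842]
 [ 0.4842 -0.0014 -0.875 ]
 [-0.0002 -1.      0.0014]]
```

>>> step_arm:
  moves:
    - [0,[0.17,1.0,-0.26],[0,0.018,0]]
    - [0,[0,0.4,0],[0,0,0]]
    - [0,[0,0,0],[0,0,0]]
    - [0,[0,0,0],[0,0,0]]

```text
time_s: 6.7
eef_pos: [0.547, 0.1828, 0.0647]
tcp_rot: [-0.52, -1.929, 1.927]
contact_force: [-0.4, -0.2, -0.3]
opening: 0.124
```

```bash
python3 -c "
from h import *
goto([.5452,.1827,.061],np.radians(-30))
d=shot('top');np.savez('top1.npz',**d);c=d['color'][...,::-1]
a=cv2.resize(c[165:240,200:275],(400,400),interpolation=cv2.INTER_CUBIC)
d=shot('scene');np.savez('scene1.npz',**d);c=d['color'][...,::-1]
b=cv2.resize(c[175:235,375:435],(400,400),interpolation=cv2.INTER_CUBIC)
cv2.imwrite('pics/c2.png',cv2.convertScaleAbs(np.hstack([a,b]),alpha=1.7))"
```

```text
t 6.7 tcp [0.547  0.1828 0.0647] F [-0.3912 -0.246  -0.28  ] op 0.12391247502158913 j6 [0.3206 2.4162]
shift cm [0.1571 0.3669 0.0982] turn [ 0.0016 -0.     -0.003 ] deg 0.1957148898483489
tool axes (cols)
 [[-0.866   0.0034 -0.5   ]
 [ 0.5    -0.0002 -0.866 ]
 [-0.003  -1.     -0.0016]]
```

View pics/c2.png

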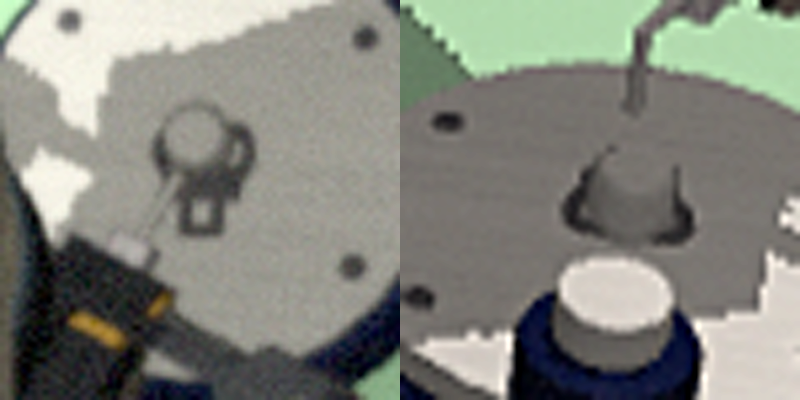

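The top view shows the shank end near (233.8,198.4), pointing over the tab. The scene view shows the tip near (410.1,192), left of and beyond the post. I'll fix the tip against the post in each camera.

```bash
python3 - <<'E'
from h import *
d=dict(np.load('scene0.npz')); P=pts(d); c=d['color'].astype(float); g=c.mean(-1); sat=c.max(-1)-c.min(-1)
md=((abs(P[...,2]-.038)<.012)&(sat<30)&(g>70)).astype(np.uint8); md[:175]=0; md[260:]=0; md[:,:350]=0; md[:,470:]=0
cs=max(cv2.findContours(md,cv2.RETR_EXTERNAL,cv2.CHAIN_APPROX_NONE)[0],key=cv2.contourArea)
cs=cv2.convexHull(cs)[:,0]; q=np.array([plane(d,a,b,.038)[:2] for a,b in cs])*1000
from scipy.optimize import least_squares
r=least_squares(lambda t:np.hypot(q[:,0]-t[0],q[:,1]-t[1])-t[2],[617,153,70],loss='soft_l1'); print('disc scene',r.x)
for nm,ring in(('top',None),('scene',None)):
    D=dict(np.load(nm+'0.npz')); print(nm,'holes:',end=' ')
    G=D['color'].astype(float).mean(-1); PP=pts(D)
    for dx,dy in ((1,1),(1,-1),(-1,-1),(-1,1)):
        pass
    print('head proj',proj(D,[.6169,.1532,.058]),'post0',proj(D,[.6169,.1532,.038]))
E1=dict(np.load('scene1.npz')); T1=dict(np.load('top1.npz'))
tip=np.array([.5981,.1533,.0588])
print('pred tip scene',proj(E1,tip),'pred bend scene',proj(E1,tip+[0,0,.024])); print('pred tip top',proj(T1,tip),'bend top',proj(T1,tip+[0,0,.024]))
print(E1['color'].astype(float).mean(-1)[178:197,402:420].astype(int))
print(T1['color'].astype(float).mean(-1)[190:210,226:246].astype(int))
print((pts(T1)[190:210,226:246,2]*1000).round().astype(int))
E
```

```text
disc scene [617.4588 154.5696  69.1915]
top holes: head proj (np.float64(235.72336455097218), np.float64(189.78987807150773)) post0 (np.float64(238.18616682974454), np.float64(192.3033170050461))
scene holes: head proj (np.float64(409.1333020170087), np.float64(198.9325955575075)) post0 (np.float64(407.78805133670215), np.float64(208.94221045689235))
pred tip scene (np.float64(409.1808264767611), np.float64(191.49912466891664)) pred bend scene (np.float64(410.8258888898001), np.float64(179.10677518033754))
pred tip top (np.float64(235.39013608318547), np.float64(201.57182913009115)) bend top (np.float64(232.2179559696976), np.float64(198.75350394489337))
[[111 112 112 112 111 111 112 114 108  80  61  63  57 102 120 120 101  78]
 [112 111 111 111 111 112 114 117  71  70  61  80  96 116 115 114 114 116]
 [111 112 111 112 111 112 113 120  50  49  60 120 117 113 113 112 112 113]
 [111 111 113 111 112 112 115 122  40  48  62 117 114 110 112 112 112 110]
 [113 113 113 113 112 113 115 117  40  49  83 118 114 112 112 111 111 111]
 [110 111 109 109 112 114 115  92  45  49 100 118 114 113 112 
[... 3250 characters left out ...]
  41  41
   41  36]
 [ 39  38  37  83  85  85  43  41  42  40  44  42  41  41  44  42  42  44
   43  38]
 [ 38  37  37  84  83  83  37  43  41  42  35  35  36  43  42  42  36  39
   36  36]
 [ 38  39  83  84  84  36  36  42  41  37  36  38  36  43  42  40  36  38
   36  37]
 [ 36  38  83  86  82  36  35  41  41  38  37  36  37  41  43  36  40  36
   37  37]
 [ 38  84  82  84  38  37  38  39  42  40  37  36  35  42  41  39  37  36
   38  37]
 [ 83  84  83  82  36  36  36  40  39  39  38  35  38  41  39  37  39  37
   39  38]
 [ 86  85  85  38  36  38  36  41  40  43  42  42  41  40  41  37  39  36
   38  37]
 [ 84  83  37  39  34  36  39  38  40  37  40  40  41  42  40  38  37  35
   39  34]]
```

```bash
cat >> h.py <<'E'
def eye(d,r=(201,209),c=(234,242)):
    g=d['color'].astype(float).mean(-1)[r[0]:r[1],c[0]:c[1]]; lo,hi=np.percentile(g,[15,93])
    m=(g>(lo+hi)/2).astype(np.uint8); n,l,st,ce=cv2.connectedComponentsWithStats(m,connectivity=4)
    k=l[int(204.5-r[0]),int(237-c[0])]; k=cv2.dilate((l==k).astype(np.uint8),np.ones((3,3))) if k else np.ones_like(m)
    w=np.clip(g-lo-4,0,None)*k; v,u=np.mgrid[r[0]:r[1],c[0]:c[1]]; uc,vc=(w*u).sum()/w.sum(),(w*v).sum()/w.sum()
    return uc,vc,plane(d,uc,vc,.040)
def hook(d,lo,hi,r=(188,212),c=(226,248)):
    P=pts(d)[r[0]:r[1],c[0]:c[1]].reshape(-1,3); q=P[(P[:,2]>lo)&(P[:,2]<hi)]
    from scipy.optimize import least_squares
    o=d['world_from_camera'][:3,3]; a=q[:,:2].mean(0); dr=(a-o[:2])/np.linalg.norm(a-o[:2])
    f=least_squares(lambda t:np.hypot(*(q[:,:2]-t).T)-.002,a+.0015*dr,loss='soft_l1',f_scale=.001)
    return len(q),a+.0013*dr,f.x
E
python3 - <<'E'
from h import *
d=dict(np.load('top1.npz')); print('eye',eye(d)); print('eye0',eye(dict(np.load('top0.npz'))))
print('hook',hook(d,.061,.081),hook(d,.061,.079))
print('pred',.5981,.1533)
E
```

```text
eye (np.float64(237.33399375600385), np.float64(204.30871757925073), array([0.5971, 0.1539, 0.04  ]))
eye0 (np.float64(237.81186554856092), np.float64(204.36116982972888), array([0.597 , 0.1532, 0.04  ]))
hook (8, array([0.5991, 0.1527]), array([0.5995, 0.1529])) (8, array([0.5991, 0.1527]), array([0.5995, 0.1529]))
pred 0.5981 0.1533
```

>>> step_arm:
  moves:
    - [0,[0.2,0.5,0.02],[0,0,-0.003]]
    - [0,[0,0.4,0],[0,0,0]]
    - [0,[0,0,0],[0,0,0]]
    - [0,[0,0,0],[0,0,0]]

```text
time_s: 7.2
eef_pos: [0.5453, 0.1838, 0.0554]
tcp_rot: [-0.517, -1.929, 1.925]
contact_force: [-0.1, -0.3, -1.1]
opening: 0.127
```

```bash
cat > look.py <<'E'
from h import *
import sys
goto([.5452,.1836,.052],np.radians(-30))
d=shot('top'); np.savez('last.npz',**d); print('eye',eye(d))
z=robot.observe()['eef_pos'][2]-.006
print('tip z exp',z,'hook',hook(d,max(z,.046)+.001,z+.02))
if len(sys.argv)>1:
    a=cv2.resize(d['color'][185:220,222:257,::-1],(560,560),interpolation=cv2.INTER_CUBIC); cv2.imwrite('pics/%s.png'%sys.argv[1],cv2.convertScaleAbs(a,alpha=2))
E
python3 look.py
```

```text
t 7.2 tcp [0.5453 0.1838 0.0554] F [-0.1062 -0.3008 -1.1273] op 0.12661818790470755 j6 [0.3217 2.4148]
shift cm [0.0023 0.3427 0.021 ] turn [ 0.0022  0.0001 -0.0004] deg 0.13048515220340465
tool axes (cols)
 [[-0.8661  0.0014 -0.4999]
 [ 0.4999  0.0018 -0.8661]
 [-0.0004 -1.     -0.0022]]
eye (np.float64(237.49366109560478), np.float64(204.64993106231293), array([0.5965, 0.1537, 0.04  ]))
tip z exp 0.049449063797497014 hook (114, array([0.6142, 0.1538]), array([0.6135, 0.1528]))
```

```bash
sed -i 's/q=P\[(P\[:,2\]>lo)&(P\[:,2\]<hi)\]/q=P[(P[:,2]>lo)\&(P[:,2]<hi)\&(P[:,0]<.6035)]/' h.py; python3 look.py v3
```

```text
t 7.25 tcp [0.5453 0.1837 0.0554] F [-0.1953 -0.2575 -0.6235] op 0.12341156113936086 j6 [0.3217 2.4147]
shift cm [0.0009 0.3449 0.0184] turn [ 0.0022  0.0002 -0.0003] deg 0.12834710446815034
tool axes (cols)
 [[-0.8661  0.0014 -0.4999]
 [ 0.4999  0.0017 -0.8661]
 [-0.0003 -1.     -0.0022]]
eye (np.float64(237.5169693259879), np.float64(204.64252193429914), array([0.5965, 0.1536, 0.04  ]))
tip z exp 0.04951724906600168 hook (7, array([0.5971, 0.1534]), array([0.5973, 0.1538]))
```

View pics/v3.png

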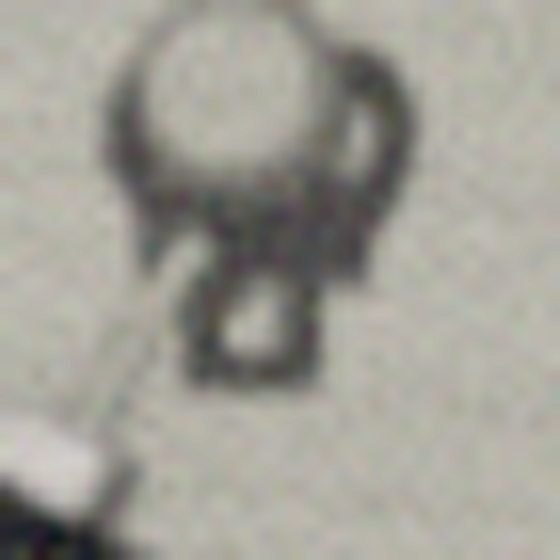

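The tip now shows dark over the upper-left corner of the eye, which is the expected parallax, and it measures within 1 mm of the eye centre. I'll shift it 0.7 mm outward and lower gently.

>>> step_arm:
  moves:
    - [0,[0.06,0.4,0.04],[0,0,0]]
    - [0,[0,0.3,0],[0,0,0]]
    - [0,[0,0,0],[0,0,0]]

```text
time_s: 7.6
eef_pos: [0.5447, 0.1838, 0.0481]
tcp_rot: [-0.518, -1.93, 1.925]
contact_force: [-0.2, 0.5, 0.0]
opening: 0.123
```

```bash
python3 look.py
```

```text
t 7.6 tcp [0.5447 0.1838 0.0481] F [-0.1868  0.5127  0.0284] op 0.12265656771756182 j6 [0.322  2.4151]
shift cm [-0.0486 -0.3893 -0.0096] turn [ 0.0026  0.0001 -0.0007] deg 0.15286417958374732
tool axes (cols)
 [[-0.8661  0.0019 -0.4999]
 [ 0.4999  0.0019 -0.8661]
 [-0.0007 -1.     -0.0026]]
eye (np.float64(236.37182958107724), np.float64(204.01196922200057), array([0.5976, 0.1555, 0.04  ]))
tip z exp 0.04219003400806667 hook (6, array([0.5964, 0.1539]), array([0.5967, 0.1538]))
```

>>> step_arm:
  moves:
    - [0,[0,0.15,0],[0,0,0]]
    - [0,[0,0.12,0],[0,0,0]]
    - [0,[0,0,0],[0,0,0]]

```text
time_s: 7.95
eef_pos: [0.5449, 0.1838, 0.0453]
tcp_rot: [-0.518, -1.93, 1.925]
contact_force: [0.4, -0.6, -0.5]
opening: 0.127
```

```bash
python3 look.py
```

```text
t 7.95 tcp [0.5449 0.1838 0.0453] F [ 0.3953 -0.5726 -0.5279] op 0.12656297322197435 j6 [0.322  2.4151]
shift cm [-0.0406 -0.6671 -0.    ] turn [ 0.0027  0.0001 -0.0008] deg 0.1600738334393249
tool axes (cols)
 [[-0.8661  0.002  -0.4999]
 [ 0.4999  0.0019 -0.8661]
 [-0.0008 -1.     -0.0027]]
eye (np.float64(236.15970625798212), np.float64(204.07752234993617), array([0.5975, 0.1558, 0.04  ]))
tip z exp 0.03938669535266876 hook (4, array([0.5966, 0.1533]), array([0.5968, 0.1538]))
```

>>> step_arm:
  moves:
    - [0,[0,0.1,0],[0,0,0]]
    - [0,[0,0.05,0],[0,0,0]]
    - [0,[0,0,0],[0,0,0]]

```text
time_s: 8.3
eef_pos: [0.545, 0.1838, 0.0439]
tcp_rot: [-0.518, -1.93, 1.925]
contact_force: [-0.1, -0.0, -0.5]
opening: 0.124
```

```bash
python3 look.py v4
```

```text
t 8.3 tcp [0.545  0.1838 0.0439] F [-0.122  -0.0054 -0.5312] op 0.12381794140320393 j6 [0.322  2.4151]
shift cm [-0.03   -0.8096  0.0092] turn [ 0.0029  0.0001 -0.001 ] deg 0.17646060220147516
tool axes (cols)
 [[-0.8661  0.0023 -0.4999]
 [ 0.5     0.0021 -0.8661]
 [-0.001  -1.     -0.0029]]
eye (np.float64(236.23453908984828), np.float64(204.1009334889148), array([0.5974, 0.1557, 0.04  ]))
tip z exp 0.037940287466370105 hook (3, array([0.5968, 0.1536]), array([0.5969, 0.1541]))
```

View pics/v4.png

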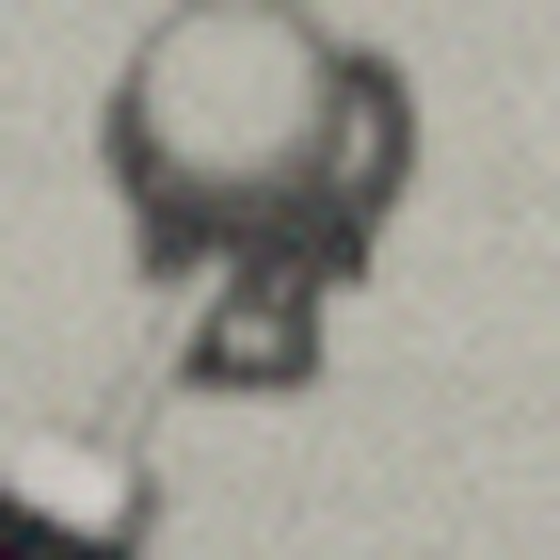

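The picture shows the hook down in the eye, with the lit remainder of the window near crop (255,340). There's no contact force yet. Now I'll pull gently along world -x.

>>> step_arm:
  moves:
    - [0,[0.09,0.02,0.05],[0,0,0]]
    - [0,[0.09,0.01,0.05],[0,0,0]]
    - [0,[0.09,0.01,0.05],[0,0,0]]

```text
time_s: 8.65
eef_pos: [0.542, 0.184, 0.0436]
tcp_rot: [-0.519, -1.931, 1.925]
contact_force: [1.5, -0.6, -0.9]
opening: 0.121
```

```bash
python3 look.py
```

```text
t 8.65 tcp [0.542  0.184  0.0436] F [ 1.4969 -0.6404 -0.8986] op 0.12059185468573726 j6 [0.3238 2.417 ]
shift cm [-0.2935 -0.8375 -0.1306] turn [ 0.0033  0.0001 -0.0014] deg 0.20796582624609788
tool axes (cols)
 [[-0.8661  0.0029 -0.4999]
 [ 0.4999  0.0022 -0.8661]
 [-0.0014 -1.     -0.0033]]
eye (np.float64(236.06315963060683), np.float64(204.14647097625328), array([0.5974, 0.1559, 0.04  ]))
tip z exp 0.03767612540967586 hook (3, array([0.5939, 0.1538]), array([0.5947, 0.1535]))
```

>>> step_arm:
  moves:
    - [0,[0.09,0,0.05],[0,0,0]]
    - [0,[0,0,0],[0,0,0]]

```text
time_s: 8.9
eef_pos: [0.5421, 0.1841, 0.044]
tcp_rot: [-0.521, -1.933, 1.925]
contact_force: [1.0, -0.1, -1.5]
opening: 0.124
```

```bash
python3 look.py
```

```text
t 8.9 tcp [0.5421 0.1841 0.044 ] F [ 1.0016 -0.0637 -1.5463] op 0.12428158770966659 j6 [0.3244 2.4176]
shift cm [-0.2969 -0.7951 -0.114 ] turn [ 0.005   0.0005 -0.0035] deg 0.34976500052137355
tool axes (cols)
 [[-0.8663  0.0055 -0.4995]
 [ 0.4995  0.0025 -0.8663]
 [-0.0035 -1.     -0.0049]]
eye (np.float64(235.89145448203695), np.float64(203.83896058597838), array([0.5979, 0.1562, 0.04  ]))
tip z exp 0.03799947706534625 hook (4, array([0.5939, 0.1538]), array([0.5945, 0.1539]))
```

>>> step_arm:
  moves:
    - [0,[0.17,0.03,0.1],[0.005,0,-0.003]]
    - [0,[0.26,0.02,0.15],[0,0,0]]

```text
time_s: 9.15
eef_pos: [0.5409, 0.1846, 0.0446]
tcp_rot: [-0.523, -1.933, 1.928]
contact_force: [10.1, -1.5, -1.0]
opening: 0.125
```

>>> step_arm:
  moves:
    - [0,[0.35,0.02,0.2],[0,0,0]]

```text
time_s: 9.25
eef_pos: [0.5406, 0.1851, 0.0454]
tcp_rot: [-0.529, -1.939, 1.928]
contact_force: [13.0, -2.5, -2.7]
opening: 0.12
```

```bash
python3 look.py v5
```

```text
t 9.25 tcp [0.5406 0.1851 0.0454] F [12.9915 -2.4815 -2.6735] op 0.11992655494115247 j6 [0.3292 2.4244]
shift cm [-0.4843 -0.6528 -0.1043] turn [ 0.0088  0.0022 -0.0117] deg 0.8490888426074753
tool axes (cols)
 [[-0.8671  0.0145 -0.498 ]
 [ 0.4981  0.0018 -0.8671]
 [-0.0117 -0.9999 -0.0088]]
eye (np.float64(236.07866991078666), np.float64(203.91484184914836), array([0.5977, 0.1559, 0.04  ]))
tip z exp 0.03952005871314946 hook (5, array([0.5931, 0.1555]), array([0.5933, 0.1557]))
```

View pics/v5.png

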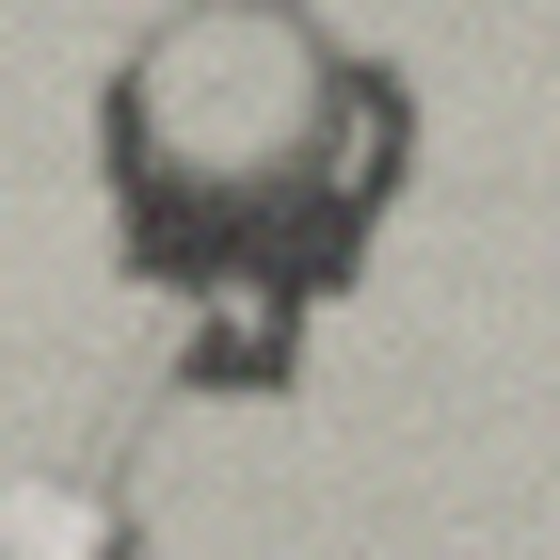

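The tab has turned about 4° toward +y: its outer edge moved from x≈190–315 to 180–290 in the crop. This comes from pulling with the pick at a 30° yaw. I'll ease off, then turn the pick about its tip until it lines up with the tab.

>>> step_arm:
  moves:
    - [0,[-0.33,0.13,-0.12],[0.009,0,-0.012]]
    - [0,[0,0,0],[0,0,0]]

```text
time_s: 9.5
eef_pos: [0.5442, 0.1847, 0.0446]
tcp_rot: [-0.514, -1.928, 1.928]
contact_force: [0.4, 0.3, -0.6]
opening: 0.127
```

```bash
cat > look.py <<'E'
from h import *
import sys
s=robot.observe(); A=R.from_rotvec(s['tcp_rot']).as_matrix(); h=np.array([-A[0,0],-A[1,0]]); tip=s['eef_pos']+A@[-.059,.0057,0]
yaw=np.radians(float(sys.argv[1])); tx,ty,tz=[float(v)/1000 for v in sys.argv[2:5]]
print('head deg',np.degrees(np.arctan2(h[1],h[0])),'tip',tip)
goto([tx-.059*np.cos(yaw),ty-.059*np.sin(yaw),tz+.0057],yaw,s)
d=shot('top'); np.savez('last.npz',**d)
print('hook',hook(d,.047,.06))
g=d['color'].astype(float).mean(-1); print(g[205:210,226:246].astype(int))
if len(sys.argv)>5:
    a=cv2.resize(d['color'][185:220,222:257,::-1],(560,560),interpolation=cv2.INTER_CUBIC); cv2.imwrite('pics/%s.png'%sys.argv[5],cv2.convertScaleAbs(a,alpha=2))
E
python3 look.py -30 596.4 154.8 38.2
```

```text
head deg -29.87790328369681 tip [0.5954 0.1554 0.0389]
t 9.5 tcp [0.5442 0.1847 0.0446] F [ 0.3648  0.2599 -0.6003] op 0.12665282590112395 j6 [0.3244 2.4162]
shift cm [-0.1174  0.0699 -0.0162] turn [-0.0001  0.0021  0.0006] deg 0.12777515685023358
tool axes (cols)
 [[-0.8671 -0.0006 -0.4982]
 [ 0.4982  0.0002 -0.8671]
 [ 0.0006 -1.      0.0001]]
hook (5, array([0.5962, 0.1545]), array([0.5964, 0.155 ]))
[[90 87 90 88 84 79 84 75 50 37 54 59 79 68 42 45 79 84 87 90]
 [88 85 89 86 81 82 83 61 44 37 61 59 71 60 44 36 76 86 87 89]
 [83 85 85 85 82 80 72 58 40 32 42 50 51 45 39 44 82 84 85 88]
 [86 88 81 80 85 81 75 61 52 46 41 45 40 46 46 54 75 87 88 85]
 [85 86 79 86 83 76 81 76 68 66 63 68 66 67 65 71 80 87 86 88]]
```

>>> step_arm:
  moves:
    - [0,[-0.04,0.04,0.08],[0,0,0]]
    - [0,[-0.01,0,0.36],[0,-0.06,0]]
    - [0,[-0.01,0,0.36],[0,-0.06,0]]
    - [0,[-0.01,0,0.36],[0,-0.06,0]]
    - [0,[0,0,0],[0,0,0]]

```text
time_s: 10.05
eef_pos: [0.5373, 0.1735, 0.0434]
tcp_rot: [-0.342, -2.038, 2.04]
contact_force: [1.3, 0.4, 0.8]
opening: 0.124
```

```bash
sed -i 's/\.059/.060/g' look.py; python3 look.py 0 596.3 154 38.2
```

```text
head deg -19.192392926400196 tip [0.594  0.1538 0.0376]
t 10.05 tcp [0.5373 0.1735 0.0434] F [1.2653 0.378  0.8084] op 0.12386406399304119 j6 [0.3094 2.2147]
shift cm [-0.5447 -0.0445  1.8767] turn [-0.001  -0.335   0.0029] deg 19.19306288170084
tool axes (cols)
 [[-0.9444 -0.003  -0.3287]
 [ 0.3287 -0.0005 -0.9444]
 [ 0.0027 -1.      0.0014]]
hook (4, array([0.5938, 0.1537]), array([0.5945, 0.1536]))
[[88 84 86 87 88 83 89 79 82 71 51 40 55 44 43 47 79 86 86 86]
 [87 87 85 85 85 87 82 81 80 61 39 38 35 40 38 42 76 86 83 84]
 [82 83 84 83 84 82 80 82 74 49 42 33 38 44 40 45 74 84 80 82]
 [87 85 85 84 86 78 79 81 68 45 39 38 42 39 45 56 77 81 82 84]
 [87 86 87 87 85 75 79 80 66 62 64 65 65 63 67 68 83 85 83 84]]
```

>>> step_arm:
  moves:
    - [0,[-0.2,-0.03,-0.07],[0,0,0]]
    - [0,[-0.05,0,0.36],[0,-0.06,0]]
    - [0,[-0.05,0,0.36],[0,-0.06,0]]
    - [0,[-0.05,0,0.36],[0,-0.06,0]]
    - [0,[0,0,0],[0,0,0]]

```text
time_s: 10.6
eef_pos: [0.5364, 0.163, 0.0434]
tcp_rot: [-0.162, -2.134, 2.138]
contact_force: [-0.6, 0.2, 1.9]
opening: 0.127
```

```bash
python3 look.py 0 596.3 154 38.2
```

```text
head deg -9.050820281466526 tip [0.5956 0.1536 0.0372]
t 10.6 tcp [0.5364 0.163  0.0434] F [-0.6403  0.2249  1.8745] op 0.12668070140057744 j6 [0.2917 2.0194]
shift cm [-0.1328 -0.0535  0.8927] turn [-0.0016 -0.158   0.0069] deg 9.059518031874697
tool axes (cols)
 [[-0.9875 -0.007  -0.1573]
 [ 0.1573 -0.001  -0.9875]
 [ 0.0068 -1.      0.0021]]
hook (6, array([0.5944, 0.1537]), array([0.5953, 0.1539]))
[[26 29 22 39 77 84 83 72 81 76 67 48 54 48 39 46 80 85 86 85]
 [19 35 30 29 73 80 83 77 82 70 70 60 57 49 38 52 76 85 87 88]
 [26 36 26 20 72 80 80 77 81 60 55 49 44 44 40 51 75 83 81 84]
 [28 32 34 29 68 78 78 81 82 60 49 39 39 38 42 59 78 83 80 82]
 [18 35 33 31 62 80 76 79 77 64 68 63 62 59 64 72 82 83 83 81]]
```

>>> step_arm:
  moves:
    - [0,[0.2,0,0.03],[0,0,0]]
    - [0,[0.3,0.03,0.05],[0,0,0]]
    - [0,[0.35,0.04,0.06],[0,0,0]]

```text
time_s: 10.95
eef_pos: [0.5338, 0.1645, 0.0442]
tcp_rot: [-0.181, -2.14, 2.136]
contact_force: [11.9, -1.5, -2.1]
opening: 0.125
```

```bash
python3 look.py 0 596.3 154 38.2
```

```text
head deg -9.414800069787486 tip [0.5931 0.1547 0.0388]
t 10.95 tcp [0.5338 0.1645 0.0442] F [11.9362 -1.4511 -2.1158] op 0.12536963155591155 j6 [0.2965 2.0321]
shift cm [-0.4139  0.0273  0.9931] turn [ 0.0015 -0.1643 -0.005 ] deg 9.419234526883512
tool axes (cols)
 [[-0.9865  0.0051 -0.1636]
 [ 0.1636  0.0011 -0.9865]
 [-0.0048 -1.     -0.0019]]
hook (5, array([0.5932, 0.1545]), array([0.5929, 0.155 ]))
[[ 25  77 101  93  85  85  79  78  75  54  45  47  58  43  38  72  86  83
   81  85]
 [ 29  73 116  97  83  82  76  79  74  51  42  39  43  36  35  72  83  83
   83  83]
 [ 16  58 109  97  84  84  72  80  73  46  37  37  38  34  38  70  83  82
   85  84]
 [ 16  41  97  90  82  83  73  81  72  49  44  41  40  44  50  77  80  83
   78  84]
 [ 15  24  69  81  81  80  78  82  73  66  63  61  62  66  64  80  82  83
   85  81]]
```

>>> step_arm:
  moves:
    - [0,[0.32,0.12,0.2],[0,-0.01,-0.005]]
    - [0,[0.4,0.08,0.15],[0,0,0]]

```text
time_s: 11.2
eef_pos: [0.5333, 0.1639, 0.0441]
tcp_rot: [-0.183, -2.154, 2.14]
contact_force: [13.0, -0.3, -4.3]
opening: 0.128
```

```bash
python3 look.py 0 596.3 154 38.2
```

```text
head deg -8.92770201169782 tip [0.5927 0.1546 0.0393]
t 11.2 tcp [0.5333 0.1639 0.0441] F [13.0203 -0.2642 -4.2607] op 0.12829887914203664 j6 [0.2952 2.0213]
shift cm [-0.4461  0.0229  0.9292] turn [ 0.0061 -0.1558 -0.0146] deg 8.97030908712344
tool axes (cols)
 [[-0.9878  0.015  -0.1551]
 [ 0.1552  0.0049 -0.9879]
 [-0.014  -0.9999 -0.0072]]
hook (6, array([0.5927, 0.1547]), array([0.593 , 0.1547]))
[[22 27 71 83 85 78 74 76 79 57 52 57 62 45 34 74 83 83 83 84]
 [24 23 46 75 84 82 71 73 75 49 41 41 42 40 36 76 80 81 81 86]
 [18 18 33 67 81 81 67 72 72 48 39 38 34 35 43 72 83 83 81 83]
 [16 25 28 63 81 77 72 79 70 50 39 37 37 36 46 76 83 84 81 82]
 [12 19 25 57 80 78 77 81 71 64 60 60 57 57 60 77 82 86 80 83]]
```

>>> step_arm:
  moves:
    - [0,[0.0,0.15,0.1],[0,0,-0.025]]
    - [0,[0.25,0.15,0.12],[0,0,-0.025]]
    - [0,[0.35,0.15,0.12],[0,0,-0.025]]

```text
time_s: 11.55
eef_pos: [0.5333, 0.1634, 0.0427]
tcp_rot: [-0.116, -2.134, 2.099]
contact_force: [8.2, -0.9, 7.9]
opening: 0.122
```

```bash
python3 look.py 0 596.3 154 38.2
```

```text
head deg -9.02044016261797 tip [0.5922 0.1542 0.034 ]
t 11.55 tcp [0.5333 0.1634 0.0427] F [ 8.1787 -0.8778  7.9032] op 0.12221404196846672 j6 [0.2739 1.9716]
shift cm [-0.4394 -0.1526  0.8826] turn [ 0.0165 -0.1577  0.0485] deg 9.50062465509902
tool axes (cols)
 [[-0.9864 -0.0469 -0.1574]
 [ 0.1566  0.0202 -0.9875]
 [ 0.0495 -0.9987 -0.0126]]h.py:35: RuntimeWarning: Mean of empty slice.
  o=d['world_from_camera'][:3,3]; a=q[:,:2].mean(0); dr=(a-o[:2])/np.linalg.norm(a-o[:2])
  ret = um.true_divide(
Traceback (most recent call last):
  File "look.py", line 8, in <module>
    print('hook',hook(d,.047,.06))
                 ~~~~^^^^^^^^^^^^
  File "h.py", line 36, in hook
    f=least_squares(lambda t:np.hypot(*(q[:,:2]-t).T)-.002,a+.0015*dr,loss='soft_l1',f_scale=.001)
ValueError: Initial guess is outside of provided bounds
```

```bash
python3 - <<'E'
from h import *
d=dict(np.load('last.npz'));c=d['color'][...,::-1]
a=cv2.resize(c[180:225,215:260],(400,400),interpolation=cv2.INTER_CUBIC)
d=shot('scene');c=d['color'][...,::-1]
b=cv2.resize(c[170:225,380:435],(400,400),interpolation=cv2.INTER_CUBIC)
cv2.imwrite('pics/c6.png',cv2.convertScaleAbs(np.hstack([a,b]),alpha=2))
print(robot.observe()['contact_force'])
E
```

```text
[ 5.6246 -0.4052  8.5214]
```

View pics/c6.png

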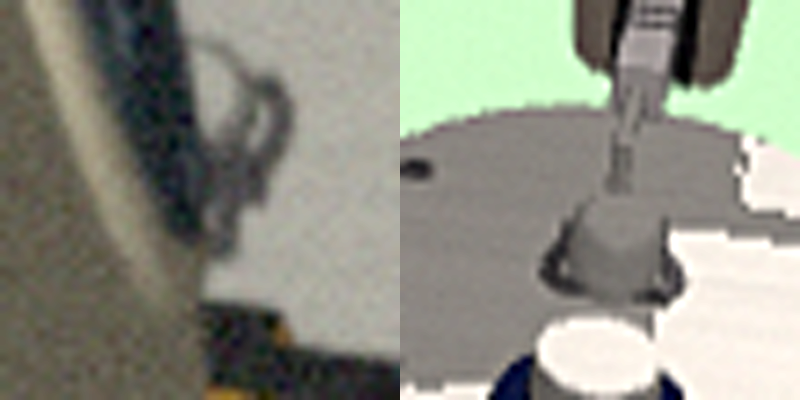

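>>> step_arm:
  moves:
    - [0,[0.3,0.05,0.06],[0,0,-0.005]]
    - [0,[0.4,0.08,0.07],[0,0,-0.01]]

```text
time_s: 11.85
eef_pos: [0.5331, 0.1641, 0.044]
tcp_rot: [-0.114, -2.136, 2.092]
contact_force: [11.7, -1.6, 1.0]
opening: 0.126
```

```bash
sed -i 's/^print(.hook.*$//; s/^g=d.*$//' look.py; python3 look.py 0 596.3 154 38.2
```

```text
head deg -9.126281146227106 tip [0.5919 0.1547 0.0351]
t 11.85 tcp [0.5331 0.1641 0.044 ] F [11.6604 -1.618   1.0052] op 0.12644472375478993 j6 [0.2719 1.9668]
shift cm [-0.479  -0.0342  0.9457] turn [ 0.0209 -0.1597  0.0518] deg 9.692233026043358
tool axes (cols)
 [[-0.9859 -0.0498 -0.1595]
 [ 0.1584  0.0249 -0.9871]
 [ 0.0532 -0.9984 -0.0167]]
```

>>> step_arm:
  moves:
    - [0,[0.45,0.1,0.12],[0.02,0,-0.008]]
    - [0,[0.5,0.1,0.12],[0.01,0,-0.008]]

```text
time_s: 12.1
eef_pos: [0.5317, 0.1644, 0.0447]
tcp_rot: [-0.112, -2.108, 2.116]
contact_force: [14.8, -1.0, -1.4]
opening: 0.125
```

```bash
python3 look.py 0 596.3 154 38.2
```

```text
head deg -9.235432805608218 tip [0.5905 0.1548 0.0357]
t 12.1 tcp [0.5317 0.1644 0.0447] F [14.8078 -1.0186 -1.3515] op 0.12476157763737859 j6 [0.2867 2.0033]
shift cm [-0.6232  0.0553  0.9529] turn [-0.0038 -0.1609  0.0553] deg 9.751230683619404
tool axes (cols)
 [[-0.9856 -0.0553 -0.16  ]
 [ 0.1603  0.0007 -0.9871]
 [ 0.0547 -0.9985  0.0082]]
```

>>> step_arm:
  moves:
    - [0,[0.2,0.2,0.12],[0,0,-0.015]]
    - [0,[0.4,0.2,0.12],[0,0,-0.015]]

```text
time_s: 12.35
eef_pos: [0.5313, 0.1647, 0.0435]
tcp_rot: [-0.092, -2.104, 2.1]
contact_force: [10.9, -1.1, 7.0]
opening: 0.124
```

```bash
python3 - <<'E'
exec(open('look.py').read().replace("sys.argv","['','0','596.3','154','38.2']"))
d=shot('scene'); c=d['color'][...,::-1]; np.savez('scene2.npz',**d)
b=cv2.resize(c[165:225,375:435],(600,600),interpolation=cv2.INTER_CUBIC)
cv2.imwrite('pics/c7.png',cv2.convertScaleAbs(b,alpha=2))
E
```

```text
head deg -9.284412507596116 tip [0.5899 0.1551 0.0333]
t 12.35 tcp [0.5313 0.1647 0.0435] F [10.924  -1.1475  7.0476] op 0.12353541802797056 j6 [0.2797 1.9871]
shift cm [-0.6588 -0.0876  0.9728] turn [ 0.0019 -0.1618  0.0745] deg 10.206688441797041
tool axes (cols)
 [[-0.9842 -0.0739 -0.161 ]
 [ 0.1609  0.0079 -0.9869]
 [ 0.0742 -0.9972  0.0041]]
```

View pics/c7.png

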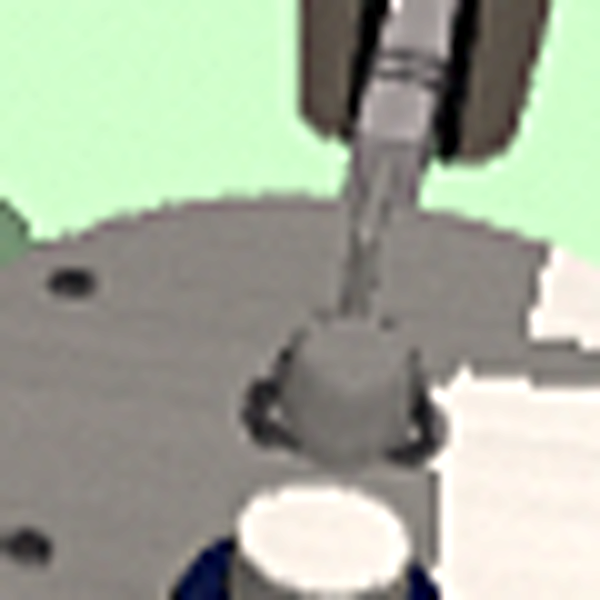

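>>> step_arm:
  moves:
    - [0,[0.48,0.15,0.12],[0,0,-0.012]]
    - [0,[0.52,0.16,0.12],[0,0,-0.012]]

```text
time_s: 12.65
eef_pos: [0.5311, 0.1652, 0.0443]
tcp_rot: [-0.088, -2.108, 2.09]
contact_force: [14.4, -2.0, 2.8]
opening: 0.125
```

```bash
python3 look.py 0 596.3 154 38.2
```

```text
head deg -9.340830347652554 tip [0.5897 0.1556 0.0338]
t 12.65 tcp [0.5311 0.1652 0.0443] F [14.3579 -2.0245  2.7592] op 0.12543597516608207 j6 [0.2757 1.9775]
shift cm [-0.6926 -0.0202  1.0213] turn [ 0.0086 -0.163   0.0798] deg 10.409953605857956
tool axes (cols)
 [[-0.9836 -0.0786 -0.1625]
 [ 0.1618  0.015  -0.9867]
 [ 0.08   -0.9968 -0.002 ]]
```

```bash
python3 - <<'E'
from h import *
d=shot('scene'); np.savez('scene3.npz',**d)
P=pts(d)
print('z'); print((P[150:204:2,400:424:2,2]*1000).round().astype(int)); print('x'); print((P[150:204:2,400:424:2,0]*1000).round().astype(int))
print(robot.observe()['contact_force'])
E
```

```text
z
[[  1   1  -1 102 103 103 104 103  95   0  -1   0]
 [ -1   0   0  99  98  99 100 101   0   0  -2   2]
 [  1   1   0  94  96  93  97  96   0  70  71  99]
 [ -1   1   0  90  89  91  92  92  71  71  70  95]
 [ -1  -1  -1  85  87  87  87  88  71  70  70  90]
 [  0   0   2  81  83  83  83  83  71  70  70  86]
 [ -1   1   0  79  77  78  79  75  70  70  69  83]
 [  0   1   0  72  73  74  76  69  72  70  70  79]
 [  1   1   0  70  70  70  72  70  70  71  69  74]
 [  1   1   0  65  66  66  67  70  69  70  70  71]
 [  0   1  -1  61  61  62  68  71  70  70  66  66]
 [  0   1   0  56  58  57  70  71  70  69  62  61]
 [  0  -1  -1  52  53  52  70  69  69  70  57  57]
 [  1   1   1  47  48  49  69  70  70  67  51  52]
 [  0   1   1   2  44  65  67  68  68  58  48  49]
 [  0   0   0   2   1  63  65  64  65  54  45  45]
 [  1   0  -1   0   1  59  63  62  61   0   1  -1]
 [  2   1 471   0   1  54  63  57  58   1   2  -1]
 [ 38  38  37  38  39  38  62  38  37  37   1  -1]
 [ 37  37  37  37  37  38  63  38  38  38  38  38]
 [ 37 471  37  38  38  59  59  38  38  37  38  38]
 [ 37  37  39  38  37  55  
[... 1309 characters left out ...]
86  487  571  576  576  573  484  484  481]
 [ 497  495 1173  493  493  571  583  573  574  491  492  488]
 [ 554  554  553  554  555  553  587  552  551  549  497  495]
 [ 560  559  559  558  558  558  594  558  558  557  556  556]
 [ 566 1173  565  565  566  594  594  564  563  562  562  561]
 [ 571  571  573  571  569  594  592  569 1173  568  569  567]
 [ 577  577  577  578  576  595  575  575  575  573  574  572]
 [ 583  582  582  583  582  593  580  581  579  577  579  581]
 [ 587  588  587  614  613  614  612  611  586  586  585  585]
 [ 594  592  618  618  619  618  617  617  591  591  589  591]
 [ 600  606  622  624  624  625  623  622  618  595  595  594]]
[13.3796 -1.5949  3.1357]
```

The scene depth shows the handle level (top at 70 mm, so the tip is on the disc), the hook upright, and the ring already drawn 2–3 mm. I'll pull a little harder, keeping the tip lightly down.

>>> step_arm:
  moves:
    - [0,[0.55,0.15,0.15],[0.006,0,-0.01]]
    - [0,[0.6,0.17,0.15],[0,0,-0.01]]

```text
time_s: 12.95
eef_pos: [0.5303, 0.1656, 0.045]
tcp_rot: [-0.089, -2.108, 2.089]
contact_force: [13.0, -0.6, 0.6]
opening: 0.123
```

```bash
python3 look.py 0 596.3 154 38.2
```

```text
head deg -9.406620251960414 tip [0.5888 0.1559 0.0345]
t 12.95 tcp [0.5303 0.1656 0.045 ] F [12.9774 -0.612   0.6276] op 0.12265652793227817 j6 [0.2762 1.9784]
shift cm [-0.7906  0.0404  1.0468] turn [ 0.0094 -0.1642  0.0799] deg 10.477078162501016
tool axes (cols)
 [[-0.9834 -0.0787 -0.1637]
 [ 0.1629  0.0159 -0.9865]
 [ 0.0802 -0.9968 -0.0028]]
```

```bash
python3 - <<'E'
from h import *
d=shot('scene'); np.savez('scene4.npz',**d)
L=[]
for D in (dict(np.load('scene1.npz')),d):
    c=D['color'][188:222,390:430,::-1]; L.append(cv2.resize(c,(400,340),interpolation=cv2.INTER_CUBIC))
cv2.imwrite('pics/c8.png',cv2.convertScaleAbs(np.hstack(L),alpha=2.2))
P=pts(d); print((P[150:170:3,416:422:2,[2]][...,0]*1000).round()); print('hook'); 
for r in range(184,200): 
  m=[(int(u),*(P[r,u]*1000).round(1)) for u in range(405,416) if P[r,u,2]>.044]; print(r,m[:3])
print(robot.observe()['contact_force'])
E
```

```text
[[94. -0. -1.]
 [-2. 71. 73.]
 [71. 70. 72.]
 [72. 71. 71.]
 [71. 72. 72.]
 [70. 71. 71.]
 [69. 71. 68.]]
hook
184 [(412, np.float64(581.4), np.float64(157.5), np.float64(62.2)), (413, np.float64(582.9), np.float64(159.0), np.float64(63.4)), (414, np.float64(572.6), np.float64(161.5), np.float64(56.4))]
185 [(411, np.float64(585.2), np.float64(155.9), np.float64(62.7)), (412, np.float64(586.3), np.float64(157.3), np.float64(63.6)), (413, np.float64(584.4), np.float64(159.1), np.float64(62.4))]
186 [(411, np.float64(587.4), np.float64(155.9), np.float64(62.3)), (412, np.float64(588.2), np.float64(157.4), np.float64(62.9)), (413, np.float64(586.2), np.float64(159.1), np.float64(61.7))]
187 [(411, np.float64(592.0), np.float64(155.7), np.float64(63.5)), (412, np.float64(592.0), np.float64(157.3), np.float64(63.7))]
188 [(411, np.float64(593.5), np.float64(155.8), np.float64(62.6)), (412, np.float64(591.4), np.float64(157.5), np.float64(61.3))]
189 [(410, np.float64(589.9), np.float64(154.7), np.float64(58.0)), (411, np.float64(592.7), np.float64(156.1), np.float64(60.1)), (412, np.float
[... 1125 characters left out ...]
64(156.0), np.float64(46.2)), (411, np.float64(593.2), np.float64(157.5), np.float64(46.6))]
197 [(407, np.float64(609.6), np.float64(150.1), np.float64(56.1)), (408, np.float64(611.2), np.float64(151.5), np.float64(57.4)), (409, np.float64(611.7), np.float64(153.0), np.float64(57.9))]
198 [(405, np.float64(615.1), np.float64(146.8), np.float64(57.8)), (406, np.float64(614.1), np.float64(148.4), np.float64(57.3)), (407, np.float64(614.1), np.float64(150.0), np.float64(57.4))]
199 [(405, np.float64(616.5), np.float64(146.9), np.float64(57.0)), (406, np.float64(616.1), np.float64(148.5), np.float64(56.8)), (407, np.float64(618.2), np.float64(149.9), np.float64(58.5))]
[11.8327 -1.1761  2.5612]
```

View pics/c8.png

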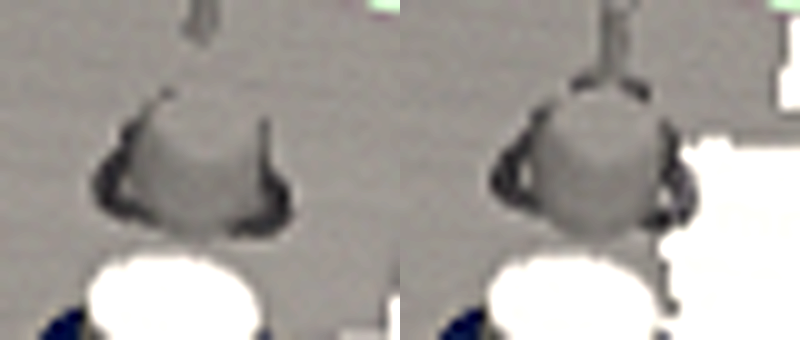

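The right panel shows the ring itself drawn out 2–3 mm: the tab edge now shows behind the head near row 196, with light gaps at the jaws. The pull is working, but the handle has risen about 1 mm. I'll keep pulling with a little more nose-down.

>>> step_arm:
  moves:
    - [0,[0.5,0.18,0.14],[0.008,0,-0.018]]
    - [0,[0.55,0.18,0.14],[0,0,-0.018]]
    - [0,[0.6,0.18,0.14],[0,0,-0.015]]

```text
time_s: 13.35
eef_pos: [0.527, 0.1663, 0.0455]
tcp_rot: [-0.062, -2.098, 2.072]
contact_force: [11.2, -1.5, 5.2]
opening: 0.124
```

```bash
cat > hz.py <<'E'
from h import *
d=shot('scene'); P=pts(d)
Q=P[140:200,400:426].reshape(-1,3); s=robot.observe(); A=R.from_rotvec(s['tcp_rot']).as_matrix()
hd=-A[:2,0]/np.linalg.norm(A[:2,0]); r=(Q[:,:2]-s['eef_pos'][:2]); al=r@hd; la=r@np.array([-hd[1],hd[0]])
m=(al>.012)&(al<.039)&(abs(la)<.007)&(Q[:,2]>.06)&(Q[:,2]<.085); q=np.polyfit(al[m]*1000,Q[m,2]*1000,1) if m.sum()>5 else None; print('handle top z at fwd end, slope',None if q is None else (np.polyval(q,40),q[0]),m.sum())
k=(Q[:,2]>.046)&(Q[:,2]<.058)&(al>.045)&(al<.07)&(abs(la)<.008); print('hook front xy',np.median(Q[k],0) if k.any() else 0,k.sum())
print('F',s['contact_force'],'tcp',s['eef_pos'],'headz',-A[2,0],'heading',np.degrees(np.arctan2(hd[1],hd[0])))
E
python3 hz.py
```

```text
handle top z at fwd end, slope (np.float64(68.09438466299508), np.float64(-0.1893201515657306)) 77
hook front xy [0.5902 0.1569 0.0519] 15
F [ 8.7244 -1.0068  7.0188] tcp [0.5266 0.1662 0.0455] headz -0.10755014622735251 heading -9.499978937133612
```

>>> step_arm:
  moves:
    - [0,[0.5,0.1,0.12],[0.008,0,-0.01]]
    - [0,[0.55,0.12,0.12],[0,0,-0.01]]
    - [0,[0.55,0.12,0.12],[0,0,-0.01]]

```text
time_s: 13.7
eef_pos: [0.5206, 0.1668, 0.0471]
tcp_rot: [-0.051, -2.09, 2.065]
contact_force: [3.5, -0.3, 4.4]
opening: 0.124
```

```bash
python3 hz.py
```

```text
handle top z at fwd end, slope (np.float64(69.69434895646721), np.float64(-0.14096094327754533)) 87
hook front xy [0.5829 0.1575 0.0506] 14
F [2.1115 0.1684 5.8118] tcp [0.5195 0.1667 0.0469] headz -0.12112244929781847 heading -9.623861912022255
```

>>> step_arm:
  moves:
    - [0,[0.35,0.05,0.06],[0,0,0]]
    - [0,[0.35,0.05,0.06],[0,0,0]]
    - [0,[0.35,0.05,0.06],[0,0,0]]

```text
time_s: 14.05
eef_pos: [0.5096, 0.167, 0.0471]
tcp_rot: [-0.053, -2.09, 2.064]
contact_force: [5.2, -0.4, 2.4]
opening: 0.127
```

```bash
python3 hz.py; python3 - <<'E'
from h import *
a=shot('top')['color'][180:235,215:270,::-1]; b=shot('scene')['color'][165:225,380:440,::-1]
cv2.imwrite('pics/c9.png',cv2.convertScaleAbs(np.hstack([cv2.resize(i,(400,400),interpolation=cv2.INTER_CUBIC) for i in (a,b)]),alpha=2))
E
```

```text
handle top z at fwd end, slope (np.float64(69.30027609824054), np.float64(-0.1778432178118432)) 82
hook front xy [0.5726 0.1575 0.0513] 14
F [-0.9334  1.1343  7.0114] tcp [0.5084 0.1669 0.047 ] headz -0.12079569172079005 heading -9.705514210210996
```

```bash
cat > ring.py <<'E'
from h import *
for n in('scene','top'):
    d=shot(n); P=pts(d); g=d['color'].astype(float).mean(-1); q=(P[...,2]>.034)&(P[...,2]<.048)&(np.hypot(P[...,0]-.617,P[...,1]-.1535)<.048)
    loc=cv2.medianBlur(d['color'].mean(-1).astype(np.uint8),21); m=q&(g<.72*loc)
    k,l,st,ce=cv2.connectedComponentsWithStats(cv2.morphologyEx(m.astype(np.uint8),cv2.MORPH_CLOSE,np.ones((3,3))))
    for i in range(1,k):
        if st[i,4]>8:
            v,u=np.where(l==i); w=np.array([plane(d,a,b,.041)[:2]*1000 for a,b in zip(u,v)]); print(n,st[i],'mean',w.mean(0).round(1),'x',w[:,0].min().round(1),w[:,0].max().round(1),'y',w[:,1].min().round(1),w[:,1].max().round(1))
E
python3 ring.py
```

```text
scene [401 190  19  12 115] mean [583.2 156.8] x 569.0 598.4 y 142.0 171.1
scene [410 207   6  11  37] mean [626.8 161.2] x 614.2 639.5 y 156.2 164.2
top [234 205  13  15  68] mean [583.  147.6] x 573.3 595.6 y 139.9 158.8
```

The ring measures x≈569–598 in the scene view, so it has been drawn about 24 mm and its eye is about 45 mm from the post. Next I'll unload the hook and lift straight up out of the eye.

>>> step_arm:
  moves:
    - [0,[-0.05,-0.05,0],[0,0,0]]
    - [0,[0.02,-0.2,0],[0,0,0]]
    - [0,[0.04,-0.3,0],[0,0,0]]
    - [0,[0.06,-0.5,0],[0,0,0]]
    - [0,[0,0,0],[0,0,0]]

```text
time_s: 14.8
eef_pos: [0.502, 0.1661, 0.0563]
tcp_rot: [-0.037, -2.079, 2.06]
contact_force: [-0.2, 1.2, -1.4]
opening: 0.131
```

```bash
python3 hz.py; python3 ring.py
```

```text
handle top z at fwd end, slope (np.float64(78.8079787871672), np.float64(-0.06049729693178281)) 69
hook front xy [0.5637 0.1567 0.0535] 13
F [0.3296 0.8022 0.0346] tcp [0.5018 0.166  0.056 ] headz -0.13395800897363316 heading -9.734743979066417
scene [401 190  19  11 105] mean [580.  156.4] x 569.2 595.4 y 142.0 171.1
scene [409 207   7   9  32] mean [625.5 160. ] x 614.2 634.8 y 154.7 164.2
top [233 207  13  15  78] mean [579.1 148.1] x 570.0 592.4 y 141.4 160.3
```

>>> step_arm:
  moves:
    - [0,[0.12,-1,0],[0,0,0]]
    - [0,[0.25,-2,0],[0,0,0]]
    - [0,[0.5,-4,0],[0,0,0]]
    - [0,[0.5,-4,0],[0,0,0]]
    - [0,[0,0,0],[0,0,0]]

```text
time_s: 15.45
eef_pos: [0.5022, 0.1657, 0.1714]
tcp_rot: [-0.034, -2.075, 2.06]
contact_force: [0.2, -0.4, -1.0]
opening: 0.125
```

```bash
python3 ring.py; python3 - <<'E'
from h import *
s=robot.observe(); goto([.5543,-.2064,.165],np.radians(17.9),s)
d=shot('scene'); P=pts(d).reshape(-1,3); A=R.from_rotvec(s['tcp_rot']).as_matrix()
loc=(P-s['eef_pos'])@A   # tool coords
m=(loc[:,0]<-.012)&(loc[:,0]>-.039)&(abs(loc[:,2])<.0055)&(loc[:,1]<.004)&(loc[:,1]>-.045)
q=np.polyfit(loc[m,0],loc[m,1],1); print('handle in tool: slope dy/dx',q,m.sum(),np.std(loc[m,1]-np.polyval(q,loc[m,0])))
m=(loc[:,0]<-.05)&(loc[:,0]>-.07)&(abs(loc[:,2])<.008)&(loc[:,1]<.03)&(loc[:,1]>-.03); print('hook lowest in tool',m.sum(),loc[m][np.argsort(-loc[m,1])[:4]])
E
```

```text
scene [401 190  19  11 116] mean [580.7 157.3] x 568.8 595.4 y 141.9 171.1
scene [403 206  13   8  48] mean [622.5 156.4] x 614.1 630.8 y 145.4 164.2
scene [426 207  13   3  23] mean [613.3 192.1] x 609.6 615.9 y 181.4 199.9
top [209 197   5   3   9] mean [608.2 196.2] x 606.4 609.6 y 192.7 199.0
top [227 207   7   7  24] mean [589.6 166.1] x 583.2 592.8 y 160.5 170.0
top [233 207  13  13  66] mean [580.3 149. ] x 573.2 592.4 y 141.4 160.3
t 15.55 tcp [0.4998 0.165  0.1673] F [ 0.0531  0.0383 -0.7408] op 0.12449791034073483 j6 [0.2783 1.9909]
shift cm [-11.5947  -1.1821  35.6866] turn [ 0.0276 -0.4818  0.1413] deg 28.810497980033965
tool axes (cols)
 [[-0.9755 -0.1411 -0.1689]
 [ 0.1681  0.0173 -0.9856]
 [ 0.1419 -0.9899  0.0069]]
handle in tool: slope dy/dx [-0.0659 -0.0282] 64 0.0021270694239338196
hook lowest in tool 51 [[-0.0631  0.002  -0.002 ]
 [-0.0641  0.0016 -0.0006]
 [-0.0614  0.0012 -0.0032]
 [-0.0627  0.0008 -0.0003]]
```

>>> step_arm:
  moves:
    - [0,[0,0,0],[0.007,-0.12,0.02]]
    - [0,[0,0,0],[0.007,-0.12,0.02]]
    - [0,[0,0,0],[0.007,-0.12,0.02]]
    - [0,[0,0,0],[0.007,-0.12,0.02]]
    - [0,[0,0,0],[0,0,0]]

```text
time_s: 16.1
eef_pos: [0.4936, 0.1629, 0.158]
tcp_rot: [-0.422, 2.076, -2.072]
contact_force: [1.1, -1.2, -0.4]
opening: 0.122
```

```bash
python3 -c "
from h import *
goto([.5543,-.2064,.165],np.radians(17.9))"; python3 ring.py
```

```text
t 16.1 tcp [0.4936 0.1629 0.158 ] F [ 1.0636 -1.1907 -0.3896] op 0.12201625340360236 j6 [0.3073 1.5423]
shift cm [ 6.2168 -0.7703 36.9074] turn [0.0135 0.0159 0.0731] deg 4.353527645209374
tool axes (cols)
 [[-0.9439 -0.0735  0.3219]
 [-0.3221 -0.0102 -0.9467]
 [ 0.0729 -0.9972 -0.0141]]
scene [401 190  19  12 111] mean [579.8 157. ] x 568.1 597.9 y 142.0 171.2
scene [403 205  13   9  41] mean [622.6 156.6] x 611.5 630.8 y 145.4 164.2
top [227 207   5   5  15] mean [590.  167.3] x 586.4 592.8 y 163.7 170.0
```

>>> step_arm:
  moves:
    - [0,[0.4,-0.1,2.0],[0.013,0.016,0.01]]
    - [0,[0.7,-0.1,4.0],[0,0,0]]
    - [0,[0.7,-0.1,4.0],[0,0,0]]
    - [0,[0.7,-0.1,4.0],[0,0,0]]
    - [0,[0.7,-0.1,4.0],[0,0,0]]
    - [0,[0.7,-0.1,4.0],[0,0,0]]
    - [0,[0.7,-0.1,4.0],[0,0,0]]
    - [0,[0.7,-0.1,4.0],[0,0,0]]
    - [0,[0.4,0,2.5],[0,0,0]]
    - [0,[0,0,0],[0,0,0]]

```text
time_s: 17.2
eef_pos: [0.5336, -0.1866, 0.1684]
tcp_rot: [-0.363, 2.084, -2.119]
contact_force: [-0.2, 0.7, -0.7]
opening: 0.126
```

```bash
python3 -c "
from h import *
goto([.5543,-.2064,.100],np.radians(17.9))"; python3 ring.py
```

```text
t 17.2 tcp [ 0.5336 -0.1866  0.1684] F [-0.1954  0.6793 -0.7011] op 0.1256815630349001 j6 [-0.3112  1.0077]
shift cm [-1.9152  6.7382  2.4213] turn [-0.0059 -0.0364  0.0684] deg 4.45264366161714
tool axes (cols)
 [[-0.96   -0.0637  0.2728]
 [-0.2717 -0.0255 -0.9621]
 [ 0.0682 -0.9976  0.0072]]
scene [401 190  19  12 124] mean [581.2 157.2] x 569.4 597.9 y 142.0 171.2
scene [401 205  15   9  83] mean [622.8 152.3] x 611.5 632.0 y 142.3 164.2
top [240 185   7  13  36] mean [619.9 144.2] x 608.6 628.1 y 140.1 149.9
top [227 207  19  15 153] mean [579.3 155.8] x 570.0 592.8 y 141.4 170.0
```

>>> step_arm:
  moves:
    - [0,[-1.0,2.0,1.2],[-0.006,-0.036,0]]
    - [0,[-0.9,2.5,1.2],[0,0,0]]
    - [0,[0,1.5,0],[0,0,0]]
    - [0,[0,0,0],[0,0,0]]
    - [0,[0,0,0],[0,0,0]]

```text
time_s: 17.8
eef_pos: [0.554, -0.1984, 0.1056]
tcp_rot: [-0.402, 2.073, -2.088]
contact_force: [-0.7, -0.9, -1.3]
opening: 0.128
```

```bash
cat > pick.py <<'E'
from h import *
s=robot.observe(); goto([.5543,-.2064,.0257],np.radians(17.9),s); A=R.from_rotvec(s['tcp_rot']).as_matrix()
hd=-A[:2,0]/np.linalg.norm(A[:2,0]); n=np.array([-hd[1],hd[0]])
for nm in('top','scene'):
    d=shot(nm); P=pts(d).reshape(-1,3); c=d['color'].reshape(-1,3).astype(float)
    r=P[:,:2]-s['eef_pos'][:2]; al=r@hd*1000; la=r@n*1000; z=(P[:,2]-s['eef_pos'][2])*1000
    m=(abs(la)<4.5)&(z>15)&(z<38)&(((al>14)&(al<56))|((al<-14)&(al>-38)))
    for lo in range(-40,60,6):
        k=m&(al>=lo)&(al<lo+6)
        if k.sum()>2: print(nm,lo+3,'z med',np.median(z[k]).round(1),'la',np.median(la[k]).round(1),k.sum())
    k=(abs(la)<8)&(al>50)&(al<70)&(z<25)&(z>-20); print('hook',k.sum(),[ (al[i].round(1),la[i].round(1),z[i].round(1)) for i in np.where(k)[0][np.argsort(z[k])[:3]]])
E
python3 pick.py
```

```text
t 17.8 tcp [ 0.554  -0.1984  0.1056] F [-0.712  -0.8698 -1.2536] op 0.12847133454804044 j6 [-0.3233  0.9597]
shift cm [-0.3335  7.9823  0.8037] turn [0.0041 0.0013 0.0694] deg 3.984546416417132
tool axes (cols)
 [[-0.9489 -0.0673  0.3084]
 [-0.308  -0.0174 -0.9512]
 [ 0.0694 -0.9976 -0.0042]]
top -37 z med 26.3 la 0.2 15
top -31 z med 26.3 la -0.2 29
top -25 z med 26.5 la -0.0 8
top 47 z med 18.3 la 0.5 4
top 53 z med 17.8 la 1.2 14
hook 43 [(np.float64(60.6), np.float64(2.4), np.float64(-5.1)), (np.float64(59.7), np.float64(2.0), np.float64(-2.2)), (np.float64(62.9), np.float64(2.7), np.float64(-1.1))]
scene -31 z med 26.2 la 0.4 5
scene -25 z med 26.9 la -2.6 3
scene -19 z med 26.8 la -0.6 8
scene 17 z med 25.4 la 0.4 8
scene 23 z med 25.7 la 0.0 8
scene 29 z med 24.8 la 0.0 11
scene 35 z med 25.0 la 0.6 9
scene 41 z med 20.4 la 0.2 30
scene 47 z med 18.2 la 1.7 6
scene 53 z med 17.9 la 1.9 4
hook 47 [(np.float64(61.8), np.float64(2.6), np.float64(-7.1)), (np.float64(62.4), np.float64(1.2), np.float64(-6.5)), (np.float64(64.5), np.float64(1.8), np.float64(-3.4))]
```

>>> step_arm:
  moves:
    - [0,[-0.15,1.0,0.8],[0.004,0,0.022]]
    - [0,[0,1.0,0],[0,0,0]]
    - [0,[0,0,0],[0,0,0]]
    - [0,[0,0,0],[0,0,0]]

```text
time_s: 18.3
eef_pos: [0.5586, -0.2053, 0.0887]
tcp_rot: [-0.372, 2.059, -2.079]
contact_force: [-0.7, -0.1, -0.2]
opening: 0.127
```

```bash
python3 pick.py
```

```text
t 18.3 tcp [ 0.5586 -0.2053  0.0887] F [-0.6993 -0.1296 -0.2319] op 0.12707424505260168 j6 [-0.3375  0.9405]
shift cm [ 0.1662  6.3177 -0.043 ] turn [-0.003   0.0021  0.0432] deg 2.48616606762756
tool axes (cols)
 [[-0.9501 -0.0402  0.3094]
 [-0.309  -0.0162 -0.9509]
 [ 0.0432 -0.9991  0.0029]]
top -37 z med 25.4 la 0.5 18
top -31 z med 25.5 la 0.3 24
top 47 z med 18.9 la 1.2 12
top 53 z med 18.7 la 0.9 12
hook 39 [(np.float64(62.7), np.float64(1.8), np.float64(-5.5)), (np.float64(60.0), np.float64(0.4), np.float64(-3.2)), (np.float64(60.5), np.float64(1.9), np.float64(-2.9))]
scene -31 z med 26.2 la -1.5 4
scene -25 z med 25.9 la -0.9 7
scene -19 z med 25.9 la -0.9 7
scene -13 z med 25.8 la 1.2 3
scene 17 z med 25.6 la 0.4 6
scene 23 z med 25.8 la -0.1 9
scene 29 z med 25.5 la 0.4 9
scene 35 z med 25.7 la 0.8 9
scene 41 z med 22.3 la 0.0 32
scene 47 z med 18.3 la 2.1 5
scene 53 z med 18.9 la 3.0 4
hook 44 [(np.float64(61.5), np.float64(3.1), np.float64(-5.5)), (np.float64(61.3), np.float64(-0.1), np.float64(-5.3)), (np.float64(63.0), np.float64(1.8), np.float64(-4.4))]
```

>>> step_arm:
  moves:
    - [0,[0.4,0.5,-0.03],[0,0,0]]
    - [0,[-0.06,1.5,0],[0,0,0]]
    - [0,[-0.06,1.4,0],[0,0,0]]
    - [0,[0,0,0],[0,0,0]]
    - [0,[0,0,0],[0,0,0]]

```text
time_s: 18.9
eef_pos: [0.5538, -0.2062, 0.0518]
tcp_rot: [-0.373, 2.059, -2.079]
contact_force: [-0.2, 0.1, 0.7]
opening: 0.128
```

```bash
python3 pick.py
```

```text
t 18.9 tcp [ 0.5538 -0.2062  0.0518] F [-0.1684  0.1174  0.685 ] op 0.12781943516587022 j6 [-0.3414  0.9399]
shift cm [-0.1514  2.6014  0.0307] turn [-0.0026  0.0023  0.0438] deg 2.5182688292763706
tool axes (cols)
 [[-0.95   -0.0408  0.3096]
 [-0.3092 -0.016  -0.9509]
 [ 0.0438 -0.999   0.0026]]
top -37 z med 25.9 la 0.3 19
top -31 z med 25.5 la -0.4 19
top 47 z med 18.3 la 1.1 11
top 53 z med 18.6 la 1.3 11
hook 34 [(np.float64(60.8), np.float64(1.5), np.float64(-4.6)), (np.float64(60.0), np.float64(0.9), np.float64(-1.7)), (np.float64(61.8), np.float64(2.6), np.float64(0.5))]
scene -31 z med 25.9 la -1.9 4
scene -25 z med 25.7 la -0.1 5
scene -19 z med 26.0 la 0.2 7
scene -13 z med 26.2 la -1.0 3
scene 17 z med 26.1 la 0.7 9
scene 23 z med 25.3 la -0.7 11
scene 29 z med 25.6 la 1.1 10
scene 35 z med 25.5 la -0.0 7
scene 41 z med 20.6 la -0.1 28
scene 47 z med 20.2 la 1.9 4
scene 53 z med 19.3 la 2.1 4
hook 38 [(np.float64(62.6), np.float64(2.3), np.float64(-5.3)), (np.float64(63.4), np.float64(0.9), np.float64(-4.5)), (np.float64(63.2), np.float64(1.2), np.float64(-2.6))]
```

>>> step_arm:
  moves:
    - [0,[-0.05,1.0,0.03],[0,0,0]]
    - [0,[-0.05,0.9,0],[0,0,0]]
    - [0,[-0.02,0.4,0],[0,0,0]]
    - [0,[0,0,0],[0,0,0]]

```text
time_s: 19.4
eef_pos: [0.5549, -0.2067, 0.0277]
tcp_rot: [-0.371, 2.058, -2.079]
contact_force: [0.5, 0.5, -0.0]
opening: 0.126
```

```bash
python3 pick.py | head -3
```

```text
t 19.4 tcp [ 0.5549 -0.2067  0.0277] F [ 0.4675  0.4652 -0.0209] op 0.1256840317484973 j6 [-0.3417  0.942 ]
shift cm [ 0.0399  0.2067 -0.0504] turn [-0.0038  0.0024  0.0424] deg 2.4408571200843996
tool axes (cols)
```

Lower the last 1.5 mm, then open.

>>> step_arm:
  moves:
    - [0,[0.03,0.15,0],[0,0,0]]
    - [0,[0,0,0],[0,0,0]]
    - [0,[0,0,0],[0,0,0]]

```text
time_s: 19.8
eef_pos: [0.5553, -0.2071, 0.0274]
tcp_rot: [-0.37, 2.056, -2.08]
contact_force: [-0.5, 0.1, -0.3]
opening: 0.125
```

>>> step_arm:
  moves:
    - [0.4,[0,0,0],[0,0,0]]
    - [0.5,[0,0,0],[0,0,0]]
    - [0.5,[0,0,0],[0,0,0]]
    - [0.5,[0,0,0],[0,0,0]]
    - [0.5,[0,0,0],[0,0,0]]
    - [0.5,[0,0,0],[0,0,0]]

```text
time_s: 20.4
eef_pos: [0.5559, -0.2073, 0.0281]
tcp_rot: [-0.368, 2.055, -2.08]
contact_force: [-0.6, 0.0, 0.3]
opening: 0.504
```

>>> step_arm:
  moves:
    - [0.5,[0.04,-1,0],[0,0,0]]
    - [0.5,[0.08,-2,0],[0,0,0]]
    - [0.5,[0.2,-4,0],[0,0,0]]
    - [0.5,[0.2,-4,0],[0,0,0]]
    - [0.5,[3,-4,2],[0,0,0]]
    - [0.5,[4,-2,2],[0,0,0]]
    - [0.5,[4,0,2],[0,0,0]]
    - [0.5,[4,0,2],[0,0,0]]
    - [0.5,[0,0,0],[0,0,0]]

```text
time_s: 21.3
eef_pos: [0.439, -0.3295, 0.2144]
tcp_rot: [-0.369, 2.046, -2.082]
contact_force: [0.3, 0.2, 0.1]
opening: 0.502
```

```bash
python3 ring.py; python3 - <<'E'
from h import *
print(robot.observe()['eef_pos'])
d=shot('top'); P=pts(d); c=d['color'].astype(float); sat=c.max(-1)-c.min(-1)
m=np.zeros((400,640),bool); m[185:265,435:495]=1; m&=(P[...,2]>.044)&(P[...,2]<.062)&(sat<25)
n,l,st,ce=cv2.connectedComponentsWithStats(m.astype(np.uint8)); k=1+st[1:,4].argmax(); v,u=np.where(l==k)
q=np.array([plane(d,a,b,.052)[:2] for a,b in zip(u,v)])*1000; print('handle',cv2.minAreaRect(q.astype(np.float32)),q.mean(0)); mu=q.mean(0)
e=np.linalg.eigh(np.cov((q-mu).T))[1][:,1]; e*=np.sign(e[0]); al=(q-mu)@e; z=P[l==k][:,2]*1000; t=(al<38)&(abs((q-mu)@[-e[1],e[0]])<4)&(z>47); print('yaw',np.degrees(np.arctan2(e[1],e[0])),'pitch fit',np.polyfit(al[t],z[t],1))
a=cv2.resize(c[165:240,205:280,::-1],(400,400),interpolation=cv2.INTER_CUBIC); b=cv2.resize(c[180:265,425:510,::-1],(400,400),interpolation=cv2.INTER_CUBIC)
cv2.imwrite('pics/end.png',cv2.convertScaleAbs(np.hstack([a,b]),alpha=1.6))
E
```

```text
scene [401 190  19  12 123] mean [581.3 156.8] x 569.0 597.9 y 141.9 171.2
scene [401 205  15   9  85] mean [622.6 152.3] x 611.5 632.0 y 142.3 164.2
top [240 185   7  13  37] mean [620.  144.3] x 608.6 628.1 y 140.2 149.9
top [227 207  19  15 153] mean [579.4 155.9] x 570.0 592.8 y 141.4 170.0
[ 0.4415 -0.3272  0.2138]
handle ((556.9854125976562, -204.17848205566406), (79.64949798583984, 15.156986236572266), 16.67998695373535) [ 556.6352 -204.5172]
yaw 18.106442852275862 pitch fit [-0.0058 51.0567]
```

View pics/end.png

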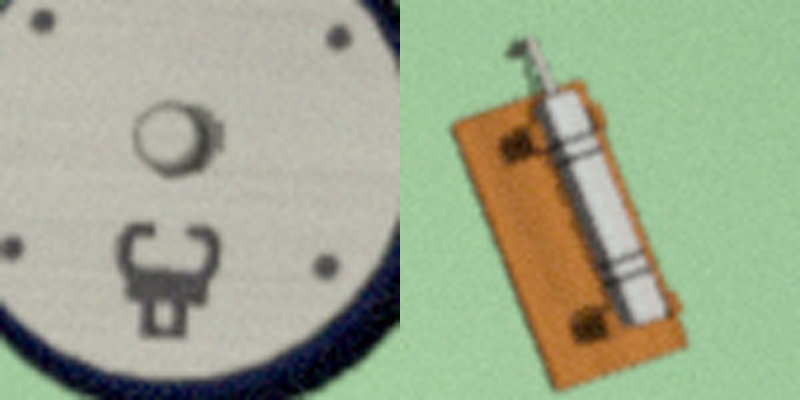

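The ring lies free on the disc at crop (165,280), clear of the post at (172,138). The pick is seated in its rest with the hook up and to the left. Handing in now.

```bash
python3 -c "
from h import *
print(robot.job_done(), robot.observe()['time_s'])"
```

```text
the job is handed in; nothing more can be done
the job is handed in; nothing more can be done
```

The retaining ring is off the post and lying on the anvil disc, and the pick is back in its rest. I handed the job in at about 21 s of the 72 s allowed; no verdict is reported.

**Last checks:**
- **Ring:** it spans about x 569–598 mm, with the post axis near (617, 153). That puts the eye about 45 mm or more from the post and the ring's centre 24 mm or more. I did not measure its tilt directly, but it looks flat in both cameras.
- **Pick:** it sits within about 4 mm of where I first measured it, with yaw 18.1° (18.1° before) and pitch about 0.006 rad. The hook points the same way as before, and the gripper is open and well clear.

**What did not go cleanly:**
- **First pull:** I pulled with the pick at a 30° yaw, and this turned the tab a few degrees (about 1.5 mm at the eye). I eased off and lined the pick up closer to the tab before going on.
- **Pull force:** the wrist read up to about 14.8 N before the ring came free, above the stated 7–12 N. That reading includes the tip's friction on the disc, and the pick also tipped about 0.05 rad in the grip. I corrected that tilt before laying the pick down.
- **Lift-out:** the ring slid about 3 mm further out as the hook rose from the eye.

I could not measure the pick-to-ring and pick-to-disc forces separately. Every wrist reading between moves stayed under 16 N.

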